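Clear the welding plate

ROBOT

A 6-joint arm with a two-finger parallel gripper is mounted at the origin on the work surface. World frame = base frame: x ahead of the robot, y to its left, z up, the work surface at z = 0. Lengths are in m, angles in degrees, forces in N, time in s.
With the tool pointing down it reaches from about 0.35 to 0.875 m from the base axis. Payload 4.2 kg.
Tool frame: the origin (TCP) lies on the centre line of the jaws, within the pads' length; the fingertips stand 19 mm ahead of it and the grasp point (between the pads) is the TCP; x points along the fingers, y is the direction in which the jaws open and shut, and the axes are right-handed (so a half turn about x gives the same grasp; the last joint's range is limited). The gripper opens to 87 mm and grips with 3 to 60 N. Pads are 19 mm wide; open, the fingers measure 117 mm over their backs; the gripper's body (75 mm by 190 mm) begins 51 mm behind the grasp point.
Start: joints at [82.139, 22.042, 0.453, 0, -68.411, -14.817], TCP at [0.241, 0.577, 0.242] pointing down, gripper open.
Joint ranges: [-179.83, 179.83], [-69.29, 118.12], [-61.27, 80.66], [-181.25, 117.63], [-171.15, -9.14], [-177.46, 177.46]. Speed limits (degrees/s): [159.86, 159.86, 180, 180, 180, 180].

INTERFACE

Orientations are given as a 3x3 rotation matrix whose columns are the frame's x, y, z axes.
In Python, from station import r, viewer, job, spotter gives the robot as it stands.
- The arm moves only by the tool play_rows, never from a script. Its argument "commands" is a list of rows, each an object of numbers: "fingers": the gripper command: -1 is fully open, 1 is shut, values between are in proportion; "tx", "ty", "tz": the shift along the tool's x, y, z normalised to -1 to 1, where 1 is 750 mm; "ax", "ay", "az": the turn, a rotation vector about the tool's x, y, z normalised to -1 to 1, where 1 is pi rad. In form: [{"fingers": .., "tx": .., "ty": .., "tz": .., "ax": .., "ay": .., "az": ..}, ...]. A call has 1 to 5 rows; each row is the pose to reach, as a shift and turn from the pose commanded when the call began, along the tool's axes at that moment, turning the shorter way round; what a row does not reach only later rows make up. A row lasts 1/12 s, in which the tool goes at most 41.7 mm and 7.16 degrees, less where a joint would pass 70% of its speed; a pose out of reach is approached as far as the arm can. A call with a number of a shift or a turn outside -1 to 1 is refused whole. A call with a gripper value outside its range is refused whole. The fingers move at their own pace and stop on an object; the grip force is fixed at half the most. Time passes only in rows, so rows that repeat a pose let the fingers close. It gives the time, the measured TCP pose, the force and the opening at its end, in the units of the state.
- r.sense(): the state, without advancing time (a new reading comes with each control period).
- viewer.capture(name): name is "side" or "top"; returns a dict with "image" (480x640x3 uint8, red, green, blue), "fx", "fy", "cx", "cy" (pixels), "dist" ([k1, k2, p1, p2, k3] as OpenCV has them; the pictures are not rectified), "R" (3x3) and "t" (3): a world point X has camera coordinates R X + t. Camera axes: x right, y down, z forward; pixel columns grow to the right and rows downward; lengths in m; the calibration is good to about 2 mm. A picture is of the moment at which its call begins. There is no depth.
- job.finish_job(): hands the job in, once; it reports no verdict.
Trained networks look in a picture, given as the dict that the camera call returned (one of the last four; its "shot" number tells which), for a name from the list of things; names that differ only in an ending like _2 or _b are one class to them, and where a whole thing is asked for, a point or a joint stands for the part that bears it (a point fixed in the world has none). Each returns a list of dicts, best first, with "score" (0 to 1); they miss things now and then, are a little off and sometimes report something else, mostly with a low value. They report only what shows in the picture. A call takes as long as a camera call.
- spotter.find_in(name, picture): "uv" ([column, row] in pixels, amid what is visible of it).
- spotter.silhouettes(name, picture): "region" (480x640 bool, what is visible of it) and "uv" ([column, row] in pixels, amid what is visible of it).
The state is a dict: "time_s": time; "joints": joint angles; "joint_velocities": joint speeds; "effort": joint torques, N m; "tcp_pos": TCP position; "ee_rot": TCP orientation; "wrist_force": force on the tool from outside, world axes, zero at the start; "moment": the same for the moment, N m; "gripper_width": opening from 0.0 (shut) to 1.0 (fully open).
Only numpy, scipy, OpenCV 4.12 (cv2) and the standard library are available. Lean on these libraries where they do the work, as an engineer would, in place of code of your own. Each camera call takes 0.05 s, during which the arm holds its last target. There are 200 camera calls.

TASK

Clear the steel welding plate for the next job: stand the metal tin upright on its round painted mark under the wire rack, and lay the wire brush on the black rubber mat, bristles down, lengthwise along the mat and wholly on it. Leave the jar, the parts tray and what is in the tray where they are.

Things in the scene. Friction and masses are not known exactly. Their poses are not given: they have to be found in the camera images.
- tin: round bare-aluminium tin with a black screw cap, 58 mm across and 85 mm tall (straight sides up to 66 mm, then a shoulder to the 33 mm cap), about 0.3 kg; stands on the welding plate at the start. Origin: centre of its underside, z up.
- brush: welder's wire brush, 200 mm long, 28 mm wide, 38 mm tall; lies on the plate at the start with its bristles down. Its wooden back is a straight bar 16 mm thick (22 to 38 mm above the underside) along its x axis; steel bristles under the +x half (x from -10 to +95 mm), a wooden heel under the -x end. Origin: under the middle of its length, on the underside; z up when the bristles are down.
- brush_tip (a point): middle of the brush's bristle end (its +x end), at its underside.
- brush_heel (a point): middle of the brush's heel end (its -x end), at its underside.
- plate: fixed dark steel welding plate, 240 mm (x) by 340 mm (y), 10 mm thick, on the bench in front of the robot. Origin: centre of its underside (bench level).
- mat: fixed black rubber mat on the bench, left or right of the plate, 260 mm long (its x axis) by 130 mm wide (its y axis), 6 mm thick. Origin: centre of its underside (bench level).
- rack: fixed open wire rack on the bench beyond the plate: four 8 mm bars along its y axis at x = -50, -17, 17, 50 mm, undersides 200 mm above the bench, on end frames at y = -205 and 205 mm; open in front and behind. Tape and disc on its ends reach 235 mm. A gripper pointing straight down does not fit over the mark: lean the tool back 35 to 45 degrees. Origin: centre, bench level; x away from the robot.
- spot: round mark painted flat on the bench under the rack, a white ring of 86 mm outer and 72 mm inner diameter, its centre about 30 mm behind the rack's front bar, towards one end of the rack. Origin: centre of the ring, at bench level.
- jar: bystander: amber glass jar with a steel lid, 64 mm across, 125 mm tall, standing under the other half of the rack. Origin: centre of its underside.
- tray: bystander: fixed grey parts tray, 220 mm (x) by 130 mm (y), 45 mm high, on the other side of the plate from the mat. Origin: centre of its underside.
- damper: bystander: dark steel bobbin-shaped part, 60 mm across, 63 mm tall, standing in the parts tray. Origin: centre of its underside.

How it is judged:
By the outcome, as a careful person would: the job done as asked, in the order asked, and still so for the second after the job is handed in, with the robot touching nothing.
It also fails if it takes over 53 s, if anything falls off the work surface, if the arm or the gripper's body presses on something with over 40 N, if the wrist force passes 120 N, or if a joint passes its speed limit or range.

## Working session

There is one attempt and no reset: what is moved stays moved. The work goes in short steps, Python scripts to look and compute and a tool call to move; the robot and the scene stay as the last step left them, time stands still between calls to the robot, and variables do not carry over. Pictures are saved under pics/ and viewed, about 8 in all and at most 12, crops included, and the job is handed in when it is done.

Besides the shell and the picture viewer there is one more tool, called after ">>>" as name(argument=value, ...) on one line, values as JSON. play_rows: Moves the arm, as the interface text tells. Its arguments: {"type":"object","properties":{"commands":{"type":"array"}},"required":["commands"]}

```bash
mkdir -p pics; ls; cat > h.py <<'E'
import numpy as np, cv2
from station import r, viewer, job, spotter
def K(p): return np.array([[p['fx'],0,p['cx']],[0,p['fy'],p['cy']],[0,0,1.]])
def ray(p,uv):
    n=cv2.undistortPoints(np.array([[uv]],float),K(p),np.array(p['dist'],float))[0,0]
    R=np.array(p['R']);t=np.array(p['t']);return -R.T@t,R.T@np.array([n[0],n[1],1])
def at(p,uv,z):
    c,d=ray(p,uv);return c+d*(z-c[2])/d[2]
def proj(p,X):
    R=np.array(p['R']);return cv2.projectPoints(np.array(X,float).reshape(-1,1,3),cv2.Rodrigues(R)[0],np.array(p['t'],float),K(p),np.array(p['dist'],float))[0][:,0]
def save(p,n): cv2.imwrite('pics/'+n+'.png',p['image'][:,:,::-1])
E
python3 - <<'E'
from h import *
print(r.sense())
for n in ('side','top'):
    p=viewer.capture(n);save(p,n+'0')
    c=-np.array(p['R']).T@np.array(p['t']);print(n,c.round(3),np.array(p['R'])[2].round(2),p['fx'])
    for o in ['tin','brush','brush_tip','brush_heel','plate','mat','rack','spot','jar','tray','damper']:
        f=spotter.find_in(o,p)[:2]
        for q in f: print(o,np.round(q['uv'],1),round(q['score'],2),at(p,q['uv'],0.0).round(3))
E
```

```text
pics
{'time_s': 0.0, 'joints': array([ 8.21376219e+01,  2.20915109e+01,  3.80624106e-01, -2.91436878e-02,
       -6.84108912e+01, -1.48164071e+01]), 'joint_velocities': array([ 0.06437311,  0.08102627, -0.01710695, -0.06404226, -0.03794886,
       -0.00366078]), 'effort': array([ 1.73735876e-03, -3.90670109e+01,  1.87409753e+01,  4.21989307e+00,
        1.10375145e-02, -1.74641277e-04]), 'tcp_pos': array([0.2407442 , 0.5761729 , 0.24045703]), 'ee_rot': array([[-7.59262973e-04, -3.85736747e-01, -9.22608577e-01],
       [-2.04070224e-03, -9.22606324e-01,  3.85737484e-01],
       [-9.99997630e-01,  2.17564557e-03, -8.66730209e-05]]), 'wrist_force': array([-0.70340627, -0.09459502, -0.08463142]), 'moment': array([ 0.02202635,  0.01479025, -0.01660358]), 'gripper_width': 1.0007948874443713}
side [ 0.458 -0.793  0.685] [ 0.08  0.77 -0.63] 558.1766901286644
tin [322.5 216.7] 0.87 [0.548 0.141 0.   ]
brush [296.3 266.7] 0.72 [ 0.482 -0.009  0.   ]
brush [327.3 295.2] 0.68 [ 0.53  -0.092  0.   ]
brush_tip [329.5 293.3] 0.97 [ 0.535 -0.087  0.   ]
brush_heel [328.2 295.4] 0.88 [ 0.532 -0.092  
[... 336 characters left out ...]
61.3] 0.86 [0.431 0.385 0.   ]
top [ 0.466 -0.014  0.803] [ 0.12  0.02 -0.99] 459.08057018294295
tin [267.6 255.5] 0.65 [0.545 0.086 0.   ]
brush [389.3 269.2] 0.69 [ 0.517 -0.127  0.   ]
brush_tip [388.3 266.1] 0.77 [ 0.523 -0.125  0.   ]
brush_heel [387.8 270.5] 0.65 [ 0.515 -0.124  0.   ]
plate [319.7 288.8] 0.81 [ 0.485 -0.005  0.   ]
mat [489.7 299.8] 0.66 [ 0.46  -0.302  0.   ]
rack [294.4 142.7] 0.75 [0.751 0.037 0.   ]
rack [491.7 299.2] 0.54 [ 0.461 -0.305  0.   ]
spot [343.7 183.4] 0.94 [ 0.673 -0.051  0.   ]
spot [267.5 259.3] 0.54 [0.539 0.087 0.   ]
jar [247.3 177.1] 0.7 [0.689 0.123 0.   ]
tray [142.7 301.7] 0.83 [0.466 0.311 0.   ]
damper [145.2 325.8] 0.83 [0.424 0.306 0.   ]
```

View pics/side0.png

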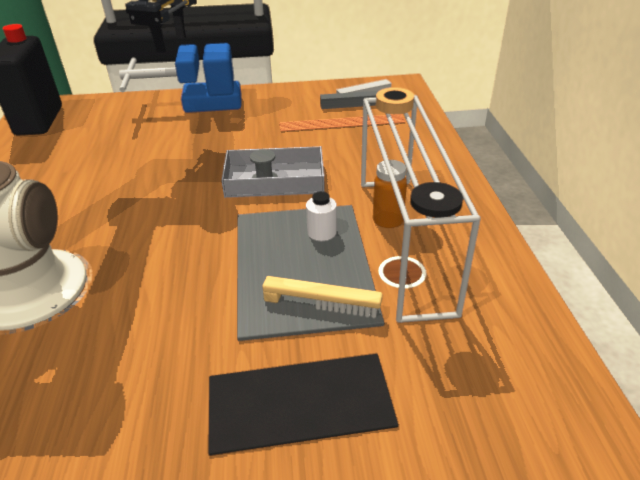

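View pics/top0.png

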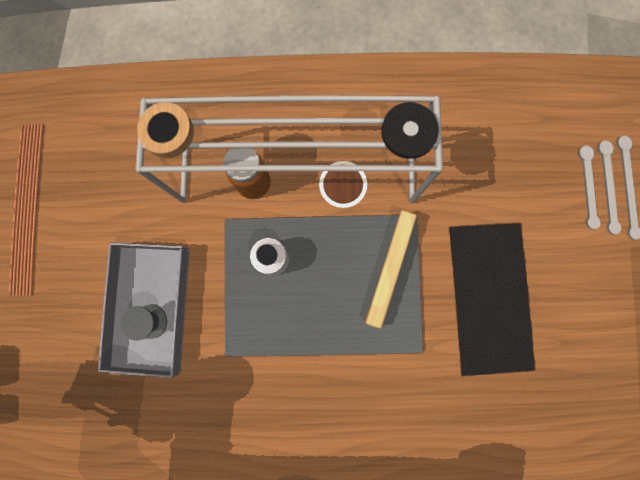

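The side view shows the tin at (321,217), brush at (322,297), mat at (300,402), ring at (402,271) and jar at (389,195). The top view shows the tin cap at (267,255), the brush from (408,213) to (374,325), ring at (343,184), and the rack's front bar along row ~169.

```bash
python3 - <<'E'
from h import *
P={n:viewer.capture(n) for n in('top','side')}
def sil(o,n):
    s=spotter.silhouettes(o,P[n])
    return s[0]['region'].astype(np.uint8) if s else None
def ctr(m,p,z,name):
    cs,_=cv2.findContours(m,cv2.RETR_EXTERNAL,cv2.CHAIN_APPROX_NONE);c=max(cs,key=cv2.contourArea)[:,0].astype(float)
    w=np.array([at(p,q,z)[:2] for q in c]);rr=cv2.minAreaRect((w*1000).astype(np.float32))
    print(name,'rect mm',np.round(rr[0],1),np.round(rr[1],1),round(rr[2],1),'corners',cv2.boxPoints(rr).round(0).tolist());return w
p=P['top']
ctr(sil('mat','top'),p,.006,'mat');ctr(sil('brush','top'),p,.048,'brush top');ctr(sil('spot','top'),p,0,'spot');ctr(sil('spot','side'),P['side'],0,'spot side');ctr(sil('mat','side'),P['side'],.006,'mat side')
ctr(sil('plate','top'),p,.01,'plate')
# yellow brush top in top view by colour
h=cv2.cvtColor(p['image'],cv2.COLOR_RGB2HSV);m=sil('brush','top')&(h[...,2]>170).astype(np.uint8);ctr(m,p,.048,'brush yellow')
# tin cap
m=sil('tin','top');ctr(m,p,.05,'tin all')
roi=np.zeros((480,640),np.uint8);roi[243:267,253:281]=1;m=((h[...,2]<70)&(roi>0)).astype(np.uint8);ctr(m,p,.095,'cap')
s=P['side'];hs=cv2.cvtColor(s['image'],cv2.COLOR_RGB2HSV)
m=sil('tin','side');ys,xs=np.where(m);print('tin side bbox',xs.min(),xs.max(),ys.min(),ys.max())
# rack front bar ends, top view, and back bar
for uv in [(140,169),(437,168),(145,100),(437,99)]: print('bar',uv,at(p,uv,.204).round(3))
for uv in [(387,194),(391,162)]: print('jar side',uv)
print('jar lid',at(p,(242,163),.125).round(3))
for X in ([.545,.086,.01],[.535,.085,.095]): print(proj(s,X),proj(p,X))
E
```

```text
mat rect mm [ 464.3 -303.8] [264.1 133.1] 2.3 corners [[330.0, -242.0], [335.0, -375.0], [599.0, -365.0], [594.0, -232.0]]
brush top rect mm [ 515.5 -123.1] [ 31.1 200.3] 70.4 corners [[416.0, -104.0], [605.0, -171.0], [615.0, -142.0], [426.0, -75.0]]
spot rect mm [662.8 -47.6] [82.6 66.1] 88.9 corners [[629.0, -88.0], [695.0, -90.0], [697.0, -7.0], [631.0, -6.0]]
spot side rect mm [651.5 -37.4] [85.2 40.1] 72.1 corners [[619.0, -72.0], [657.0, -84.0], [684.0, -3.0], [645.0, 9.0]]
mat side rect mm [ 465.  -304.6] [260.2 134.7] 2.2 corners [[332.0, -242.0], [338.0, -377.0], [598.0, -367.0], [592.0, -232.0]]
plate rect mm [492.5  -8.2] [239.4 340.5] 0.2 corners [[372.0, 162.0], [373.0, -179.0], [613.0, -178.0], [611.0, 163.0]]
brush yellow rect mm [ 516.4 -123.1] [ 27.1 198.8] 70.7 corners [[418.0, -103.0], [606.0, -169.0], [615.0, -143.0], [427.0, -77.0]]
tin all rect mm [539.6  78.4] [66.6 57. ] 62.8 corners [[499.0, 62.0], [550.0, 36.0], [580.0, 95.0], [529.0, 121.0]]
cap rect mm [537.6  76.3] [29.8 29.8] 89.7 corners [[523.0, 61.0], [552.0, 61.0], [553.0, 91.0], [523.0, 91.0]]
tin side bbox 306 336 190 240
bar (140, 169) [0.648 0.238 0.204]
bar (437, 168) [ 0.639 -0.168  0.204]
bar (145, 100) [0.749 0.236 0.204]
bar (437, 99) [ 0.738 -0.174  0.204]
jar side (387, 194)
jar side (391, 162)
jar lid [0.676 0.11  0.125]
[[323.91883267 229.01126008]] [[267.11500255 255.17577164]]
[[317.87460374 194.0609386 ]] [[260.89993293 256.23454874]]
```

```bash
cat >> h.py <<'E'
from scipy.spatial.transform import Rotation as Ro
def go(pos,R,d=(0,0,0)):
    s=r.sense();T=s['ee_rot'];v=(np.array(pos)-s['tcp_pos']+np.array(d))
    t=T.T@v/0.75;a=Ro.from_matrix(T.T@R).as_rotvec()/np.pi
    print('t',t.round(4),'a',a.round(4),'rows',round(np.linalg.norm(v)/.0417,1),round(np.linalg.norm(a)*180/7.16,1))
def lean(deg,yaw=0):
    b=np.radians(deg);x=np.array([np.sin(b),0,-np.cos(b)]);y=np.array([0,-1.,0])
    return Ro.from_euler('z',yaw,degrees=True).as_matrix()@np.stack([x,y,np.cross(x,y)],1)
E
python3 - <<'E'
from h import *
from scipy.optimize import least_squares
P={n:viewer.capture(n) for n in('top','side')}
for n,(x0,x1,y0,y1) in {'top':(316,372,160,212),'side':(374,430,254,290)}.items():
    p=P[n];h=cv2.cvtColor(p['image'],cv2.COLOR_RGB2HSV)
    m=np.zeros((480,640),bool);m[y0:y1,x0:x1]=True;m&=(h[...,1]<50)&(h[...,2]>190)
    ys,xs=np.where(m);w=np.array([at(p,q,0)[:2] for q in zip(xs,ys)])
    f=least_squares(lambda c:np.hypot(*(w-c).T)-.0395,[.672,-.05],loss='soft_l1',f_scale=.003);print('spot',n,f.x.round(4),len(w),np.abs(f.fun).mean())
s=P['side'];t=np.linspace(0,6.28,60)
for x,y in [(.5375,.0765)]:
    X=[[x+rr*np.cos(a),y+rr*np.sin(a),z] for a in t for rr,z in((.029,.01),(.029,.076),(.0165,.095))]
    q=proj(s,X);print(q.min(0),q.max(0))
go([.46,.0765,.146],lean(40))
E
```

```text
spot top [ 0.672 -0.049] 535 0.0029938647995295933
spot side [ 0.6734 -0.0471] 312 0.0018131440953079077
[304.6713229  191.58288599] [335.36638046 241.39536924]
t [ 0.1274  0.5027 -0.5266] a [-0.1208  0.2193 -0.044 ] rows 13.3 6.4
```

>>> play_rows(commands=[{"fingers": -1, "tx": 0.127, "ty": 0.503, "tz": -0.527, "ax": -0.121, "ay": 0.219, "az": -0.044}, {"fingers": -1, "tx": 0.127, "ty": 0.503, "tz": -0.527, "ax": -0.121, "ay": 0.219, "az": -0.044}, {"fingers": -1, "tx": 0.127, "ty": 0.503, "tz": -0.527, "ax": -0.121, "ay": 0.219, "az": -0.044}, {"fingers": -1, "tx": 0.127, "ty": 0.503, "tz": -0.527, "ax": -0.121, "ay": 0.219, "az": -0.044}, {"fingers": -1, "tx": 0.127, "ty": 0.503, "tz": -0.527, "ax": -0.121, "ay": 0.219, "az": -0.044}])

```text
time_s: 2.27
tcp_pos: [0.3203, 0.3964, 0.2079]
ee_rot: [[0.5, -0.099, -0.86], [-0.028, -0.995, 0.099], [-0.865, -0.026, -0.5]]
wrist_force: [2.4, -0.7, 1.6]
gripper_width: 1.003
```

```bash
python3 - <<'E'
from h import *
print(r.sense()['tcp_pos']);go([.46,.077,.146],lean(40))
E
```

```text
[0.32025468 0.39638082 0.20790798]
t [ 0.1764  0.4073 -0.1609] a [-0.0306  0.0549 -0.0115] rows 8.5 1.6
```

>>> play_rows(commands=[{"fingers": -1, "tx": 0.176, "ty": 0.407, "tz": -0.161, "ax": -0.031, "ay": 0.055, "az": -0.011}, {"fingers": -1, "tx": 0.176, "ty": 0.407, "tz": -0.161, "ax": -0.031, "ay": 0.055, "az": -0.011}, {"fingers": -1, "tx": 0.176, "ty": 0.407, "tz": -0.161, "ax": -0.031, "ay": 0.055, "az": -0.011}, {"fingers": -1, "tx": 0.176, "ty": 0.407, "tz": -0.161, "ax": -0.031, "ay": 0.055, "az": -0.011}, {"fingers": -1, "tx": 0.176, "ty": 0.407, "tz": -0.161, "ax": -0.031, "ay": 0.055, "az": -0.011}])

```text
time_s: 2.68
tcp_pos: [0.4046, 0.2691, 0.2012]
ee_rot: [[0.633, -0.007, -0.774], [-0.008, -1.0, 0.002], [-0.774, 0.005, -0.633]]
wrist_force: [1.6, 1.8, 0.8]
gripper_width: 1.0
```

```bash
python3 - <<'E'
from h import *
print(r.sense()['tcp_pos']);go([.46,.077,.146],lean(40))
E
```

```text
[0.40455598 0.26913521 0.20116052]
t [ 0.1059  0.2553 -0.0112] a [-0.0007  0.004  -0.0027] rows 5.0 0.1
```

>>> play_rows(commands=[{"fingers": -1, "tx": 0.106, "ty": 0.255, "tz": -0.011, "ax": -0.001, "ay": 0.004, "az": -0.003}, {"fingers": -1, "tx": 0.106, "ty": 0.255, "tz": -0.011, "ax": -0.001, "ay": 0.004, "az": -0.003}, {"fingers": -1, "tx": 0.106, "ty": 0.255, "tz": -0.011, "ax": -0.001, "ay": 0.004, "az": -0.003}, {"fingers": -1, "tx": 0.106, "ty": 0.255, "tz": -0.011, "ax": -0.001, "ay": 0.004, "az": -0.003}, {"fingers": -1, "tx": 0.106, "ty": 0.255, "tz": -0.011, "ax": -0.001, "ay": 0.004, "az": -0.003}])

```text
time_s: 3.1
tcp_pos: [0.4643, 0.1487, 0.2075]
ee_rot: [[0.615, -0.022, -0.788], [-0.031, -1.0, 0.004], [-0.788, 0.022, -0.615]]
wrist_force: [-0.2, 0.7, 0.2]
gripper_width: 1.001
```

```bash
python3 - <<'E'
from h import *
viewer.capture('top');viewer.capture('top')
print(r.sense()['tcp_pos']);go([.46,.077,.146],lean(40));go([.539,.077,.054],lean(40))
E
```

```text
[0.46444037 0.14848425 0.2089667 ]
t [0.0653 0.0937 0.0559] a [-0.0019  0.0101 -0.01  ] rows 2.3 0.4
t [0.2267 0.0886 0.049 ] a [-0.0019  0.0101 -0.01  ] rows 4.5 0.4
```

>>> play_rows(commands=[{"fingers": -1, "tx": 0.065, "ty": 0.094, "tz": 0.056, "ax": -0.002, "ay": 0.01, "az": -0.01}, {"fingers": -1, "tx": 0.065, "ty": 0.094, "tz": 0.056, "ax": -0.002, "ay": 0.01, "az": -0.01}, {"fingers": -1, "tx": 0.065, "ty": 0.094, "tz": 0.056, "ax": -0.002, "ay": 0.01, "az": -0.01}, {"fingers": -1, "tx": 0.065, "ty": 0.094, "tz": 0.056, "ax": -0.002, "ay": 0.01, "az": -0.01}, {"fingers": -1, "tx": 0.065, "ty": 0.094, "tz": 0.056, "ax": -0.002, "ay": 0.01, "az": -0.01}])

```text
time_s: 3.62
tcp_pos: [0.4662, 0.1191, 0.2152]
ee_rot: [[0.606, -0.015, -0.795], [-0.033, -0.999, -0.006], [-0.795, 0.03, -0.606]]
wrist_force: [0.4, 0.4, 0.1]
gripper_width: 0.997
```

```bash
python3 - <<'E'
from h import *
print(r.sense()['tcp_pos'],r.sense()['joints'].round(1));go([.46,.077,.146],lean(40));go([.539,.077,.054],lean(40))
E
```

```text
[0.46620066 0.11908639 0.21520786] [ 10.4  -3.5 -61.2 117.6  -9.2 -35.9]
t [0.0702 0.0534 0.0629] a [ 0.0022  0.0148 -0.0105] rows 1.9 0.5
t [0.2315 0.0481 0.0535] a [ 0.0022  0.0148 -0.0105] rows 4.4 0.5
```

```bash
python3 - <<'E'
from h import *
s=r.sense();print(s['joints'].tolist(),s['tcp_pos'].tolist(),s['ee_rot'].tolist())
go([.48,.14,.26],lean(15))
E
```

```text
[10.35102210299247, -3.5346283572890087, -61.219171269166345, 117.61418907538582, -9.191607088052866, -35.868531070292235] [0.4662006608242719, 0.1190863938388945, 0.21520785957111566] [[0.6061141163024171, -0.015278747220188014, -0.795230933693051], [-0.033175162380623596, -0.9994310372462056, -0.006083616522509525], [-0.7946855268720826, 0.030069281207825527, -0.6062761348656941]]
t [-0.0372 -0.0264 -0.051 ] a [-1.00e-04 -1.24e-01 -1.08e-02] rows 1.2 3.1
```

>>> play_rows(commands=[{"fingers": -1, "tx": -0.037, "ty": -0.026, "tz": -0.051, "ax": 0, "ay": -0.124, "az": -0.011}, {"fingers": -1, "tx": -0.037, "ty": -0.026, "tz": -0.051, "ax": 0, "ay": -0.124, "az": -0.011}, {"fingers": -1, "tx": -0.037, "ty": -0.026, "tz": -0.051, "ax": 0, "ay": -0.124, "az": -0.011}])

```text
time_s: 3.87
tcp_pos: [0.5061, 0.1202, 0.2669]
ee_rot: [[0.64, -0.04, -0.767], [-0.052, -0.999, 0.008], [-0.767, 0.035, -0.641]]
wrist_force: [0.7, -0.7, 2.1]
gripper_width: 1.001
```

```bash
python3 - <<'E'
from h import *
s=r.sense();print(s['joints'].tolist(),s['tcp_pos'].tolist(),s['ee_rot'].tolist())
go([.48,.0,.26],lean(0,-30))
go([.48,.14,.26],lean(15))
E
```

```text
[24.778482973500285, -3.4830953026379783, -55.90623783683756, 85.57161185598615, -18.43337689535717, -15.6234151019526] [0.5061256922205849, 0.12022849528825232, 0.26690916818698707] [[0.6398329919539613, -0.039521752560872904, -0.7674970836959312], [-0.05187223969953797, -0.9986202323545555, 0.00817938143668158], [-0.7667613795411163, 0.034578354597207046, -0.6410002529153588]]
t [-0.0069  0.1611  0.0313] a [ 0.1516 -0.2199  0.0433] rows 3.0 6.8
t [-0.0166 -0.0253  0.0329] a [-0.0061 -0.1381 -0.0157] rows 0.8 3.5
```

>>> play_rows(commands=[{"fingers": -1, "tx": -0.017, "ty": -0.025, "tz": 0.033, "ax": -0.006, "ay": -0.138, "az": -0.016}, {"fingers": -1, "tx": -0.017, "ty": -0.025, "tz": 0.033, "ax": -0.006, "ay": -0.138, "az": -0.016}, {"fingers": -1, "tx": -0.017, "ty": -0.025, "tz": 0.033, "ax": -0.006, "ay": -0.138, "az": -0.016}, {"fingers": -1, "tx": -0.017, "ty": -0.025, "tz": 0.033, "ax": -0.006, "ay": -0.138, "az": -0.016}])

```text
time_s: 4.2
tcp_pos: [0.4875, 0.1339, 0.2647]
ee_rot: [[0.502, -0.036, -0.864], [-0.045, -0.999, 0.016], [-0.864, 0.03, -0.503]]
wrist_force: [0.8, -1.3, 0.7]
gripper_width: 0.998
```

```bash
cat > fit.py <<'E'
from h import *
import json,sys
from scipy.optimize import least_squares
Rx=lambda a:Ro.from_euler('x',a,degrees=True).as_matrix();Ry=lambda a:Ro.from_euler('y',a,degrees=True).as_matrix();Rz=lambda a:Ro.from_euler('z',a,degrees=True).as_matrix()
# g=(s4,s6); tool offset about x = off
def fk(j,L,s4=1,s6=1,off=0):
    a1,d1,L2,a3,L3,d6=L
    A=Rz(j[0]);U=A@Ry(j[1]);F=A@Ry(j[1]-j[2])
    W=F@Rx(s4*j[3])@Ry(-j[4]);T=W@Rx(s6*j[5]+off)
    p=A@[a1,0,0]+[0,0,d1]+U@[0,0,L2]+F@[L3,0,a3]+W@[d6,0,0]
    return p,T
E
cat > samp.py <<'E'
from fit import *
s=r.sense();D=json.load(open('s.json')) if __import__('os').path.exists('s.json') else [
[[82.1376219,22.0915109,.380624106,-.0291436878,-68.4108912,-14.8164071],[.2407442,.5761729,.24045703],[[-7.59e-4,-.385736747,-.922608577],[-.00204,-.922606324,.385737484],[-.99999763,.002176,-.0000867]]],
[[10.35102210299247,-3.5346283572890087,-61.219171269166345,117.61418907538582,-9.191607088052866,-35.868531070292235],[0.4662006608242719,0.1190863938388945,0.21520785957111566],[[0.6061141163024171,-0.015278747220188014,-0.795230933693051],[-0.033175162380623596,-0.9994310372462056,-0.006083616522509525],[-0.7946855268720826,0.030069281207825527,-0.6062761348656941]]],
[[24.778482973500285,-3.4830953026379783,-55.90623783683756,85.57161185598615,-18.43337689535717,-15.6234151019526],[0.5061256922205849,0.12022849528825232,0.26690916818698707],[[0.6398329919539613,-0.039521752560872904,-0.7674970836959312],[-0.05187223969953797,-0.9986202323545555,0.00817938143668158],[-0.7667613795411163,0.034578354597207046,-0.6410002529153588]]]]
D.append([s['joints'].tolist(),s['tcp_pos'].tolist(),s['ee_rot'].tolist()]);json.dump(D,open('s.json','w'))
print(np.round(D[-1][0],1),np.round(D[-1][1],3))
best=None
for s4 in(1,-1):
  for s6 in(1,-1):
    off=0
    R0=[fk(d[0],[0]*6,s4,s6,0)[1].T@np.array(d[2]) for d in D]
    offs=[np.degrees(np.arctan2(m[2,1],m[1,1])) for m in R0];print(s4,s6,'off',np.round(offs,1),'x-axis',np.round([m[0,0] for m in R0],4))
for s4 in(1,-1):
    f=least_squares(lambda L:np.concatenate([fk(d[0],L,s4)[0]-d[1] for d in D]+[(L-[0.05,.3,.3,.03,.3,.25])*.001]),[0.05,.3,.3,.03,.3,.25])
    print(s4,f.x.round(4),np.abs(f.fun[:-6]).max())
E
python3 samp.py; python3 -c "
from h import *
go([.48,.077,.22],lean(10))"
```

```text
[ 41.2  -2.7 -46.4  43.6 -31.9  12.5] [0.488 0.134 0.265]
1 1 off [-60.3 106.2 135.1 176.1] x-axis [1.     0.9599 0.8012 0.7343]
1 -1 off [ -90.    34.5  103.8 -159. ] x-axis [1.     0.9599 0.8012 0.7343]
-1 1 off [ -60.4  -18.3  -58.8 -114.9] x-axis [1. 1. 1. 1.]
-1 -1 off [-90. -90. -90. -90.] x-axis [1. 1. 1. 1.]
1 [ 0.6667 -1.1718  0.4966  0.4101 -0.4334 -0.4119] 0.15839801944781579
-1 [0.1026 0.2336 0.5853 0.0136 0.2996 0.4297] 0.15817167751863426
t [0.0498 0.0744 0.0374] a [-0.0076 -0.1122 -0.0131] rows 1.7 2.8
```

```bash
cat > fit2.py <<'E'
from fit import *
def fk(j,L):
    a1,d1,L2,a3,L3,d6,e,wy,wz=L
    A=Rz(j[0]);U=A@Ry(j[1]);F=A@Ry(j[1]-j[2])
    G=F@Rx(-j[3]);W=G@Ry(-j[4]);T=W@Rx(-j[5]-90)
    return A@[a1,e,0]+[0,0,d1]+U@[0,0,L2]+F@[L3,0,a3]+W@[d6,wy,wz],T
def fit():
    D=json.load(open('s.json'));n=np.array([0.0,.3,.3,.0,.3,.25,-.15,0,0])
    f=least_squares(lambda L:np.concatenate([fk(d[0],L)[0]-d[1] for d in D]+[(L-n)*.003]),n)
    return f.x,np.abs(f.fun[:-9]).max(),np.linalg.svd(f.jac[:-9])[1]
if __name__=='__main__':
    L,e,s=fit();print(L.round(4),e,s.round(3))
E
python3 fit2.py
```

```text
[ 1.000e-04  1.612e-01  5.645e-01 -3.000e-04  4.220e-01  2.874e-01
  0.000e+00 -1.598e-01 -0.000e+00] 2.24008047252644e-05 [3.919 3.244 2.626 1.273 1.16  0.428 0.228 0.149 0.045]
```

>>> play_rows(commands=[{"fingers": -1, "tx": 0.05, "ty": 0.074, "tz": 0.037, "ax": -0.008, "ay": -0.112, "az": -0.013}, {"fingers": -1, "tx": 0.05, "ty": 0.074, "tz": 0.037, "ax": -0.008, "ay": -0.112, "az": -0.013}, {"fingers": -1, "tx": 0.05, "ty": 0.074, "tz": 0.037, "ax": -0.008, "ay": -0.112, "az": -0.013}, {"fingers": -1, "tx": 0.05, "ty": 0.074, "tz": 0.037, "ax": -0.008, "ay": -0.112, "az": -0.013}])

```text
time_s: 4.53
tcp_pos: [0.4789, 0.0761, 0.2188]
ee_rot: [[0.169, 0.001, -0.986], [0.0, -1.0, -0.001], [-0.986, -0.0, -0.169]]
wrist_force: [0.4, -2.1, 0.5]
gripper_width: 1.002
```

```bash
python3 samp.py|head -1;python3 fit2.py
```

```text
[ 31.3   4.8 -29.4   6.8 -47.7  54.5] [0.479 0.076 0.219]
[ 1.000e-04  1.609e-01  5.647e-01 -1.000e-04  4.219e-01  2.874e-01
  0.000e+00 -1.598e-01 -0.000e+00] 1.2108288553552837e-05 [4.383 3.632 2.924 1.431 1.308 0.453 0.248 0.152 0.06 ]
```

```bash
cat > ik.py <<'E'
from fit2 import *
LK=fit()[0]
lo=np.array([-179.83,-69.29,-61.27,-181.25,-171.15,-177.46]);hi=np.array([179.83,118.12,80.66,117.63,-9.14,177.46])
def ik(p,R,q0):
    f=least_squares(lambda q:np.concatenate([(fk(q,LK)[0]-p)*5,Ro.from_matrix(fk(q,LK)[1].T@R).as_rotvec()]),np.clip(q0,lo+.1,hi-.1),bounds=(lo,hi),x_scale=30)
    return f.x,f.cost
def marg(q): return np.minimum(q-lo,hi-q)
def sols(p,R,n=12,seed=0):
    g=np.random.default_rng(seed);S=[]
    for _ in range(n):
        q,c=ik(p,R,[np.degrees(np.arctan2(p[1],p[0]))+g.uniform(-60,60),g.uniform(-20,50),g.uniform(-60,20),g.uniform(-180,117),g.uniform(-100,-10),g.uniform(-170,170)])
        if c<1e-8 and not any(np.abs(q-s).max()<2 for s in S):S.append(q)
    return S
E
python3 - <<'E'
from ik import *
q=np.array(r.sense()['joints'])
for lam in(35,40):
  for y in (-20,-10,0,10,20):
    for s in sols([.672,-.0485,.042],lean(lam,y),10): print('place',lam,y,s.round(0),'m',marg(s).min().round(0))
  for y in range(-180,180,30):
    for s in sols([.539,.077,.054],lean(lam,y),8): print('pick',lam,y,s.round(0),'m',marg(s).min().round(0))
E
```

```text
place 35 20 [  2.  30. -14. -41. -16. 145.] m 7.0
pick 35 -180 [  19.   42.    4.  -11.  -85. -105.] m 65.0
pick 35 -150 [ 26.  42.  -3.   2. -80. -87.] m 59.0
pick 35 -120 [ 33.  39. -15.  16. -69. -73.] m 47.0
pick 35 -90 [ 37.  34. -31.  35. -54. -65.] m 30.0
pick 35 -60 [ 32.  27. -49.  69. -38. -67.] m 12.0
pick 35 30 [ 14.  21. -28. -52. -12. 155.] m 3.0
pick 35 60 [   4.   25.  -19.  -52.  -37. -173.] m 4.0
pick 35 90 [   3.   30.  -10.  -44.  -56. -156.] m 22.0
pick 35 120 [   6.   36.   -2.  -34.  -71. -140.] m 38.0
pick 35 150 [  12.   40.    3.  -23.  -81. -123.] m 55.0
place 40 20 [ -3.  30. -12. -58. -17. 164.] m 8.0
pick 40 -180 [  18.   45.    7.  -12.  -90. -104.] m 68.0
pick 40 -150 [ 26.  44.   0.   2. -86. -87.] m 61.0
pick 40 -120 [ 34.  41. -13.  17. -74. -74.] m 48.0
pick 40 -90 [ 38.  35. -31.  37. -57. -68.] m 31.0
pick 40 -60 [ 33.  29. -50.  74. -42. -73.] m 11.0
pick 40 0 [ -11.   22.  -41. -151.  -14. -110.] m 5.0
pick 40 60 [  -0.   26.  -19.  -60.  -40. -163.] m 14.0
pick 40 90 [  -0.   32.   -9.  -48.  -60. -151.] m 27.0
pick 40 120 [   4.   38.    0.  -37.  -76. -137.] m 40.0
pick 40 150 [  11.   43.    7.  -25.  -87. -122.] m 56.0
```

```bash
time python3 - <<'E'
from ik import *
F=np.diag([1,-1,-1.])
for lam in(35,40,45):
  for y in (-40,-30,-20,-10,0,10,20,30):
    for s in sols([.672,-.0485,.042],lean(lam,y),30): print('place',lam,y,s.round(0),'m',marg(s).min().round(0))
E
```

```text
place 35 20 [  2.  30. -14. -41. -16. 145.] m 7.0
place 35 30 [ -2.  31. -10. -46. -25. 161.] m 16.0
place 40 20 [ -3.  30. -12. -58. -17. 164.] m 8.0
place 40 30 [ -6.  32. -10. -58. -27. 175.] m 3.0
place 45 -10 [ -19.   31.  -28. -154.  -15. -108.] m 6.0
place 45 20 [  -9.   31.  -12.  -74.  -21. -175.] m 2.0
place 45 30 [ -11.   32.  -10.  -70.  -29. -171.] m 6.0
real	1m13.438s
user	1m13.586s
sys	0m0.164s
```

```bash
cat > ik2.py <<'E'
from fit2 import *
a1,d1,L2,a3,L3,d6,e_,wy,wz=fit()[0]
lo=np.array([-179.83,-69.29,-61.27,-181.25,-171.15,-177.46]);hi=np.array([179.83,118.12,80.66,117.63,-9.14,177.46])
def marg(q): return np.minimum(q-lo,hi-q)
def arm(p,R,j6):
    W=R@Rx(j6+90);c=np.array(p)-W@[d6,wy,0];j1=np.degrees(np.arctan2(c[1],c[0]));rr=np.hypot(c[0],c[1]);z=c[2]-d1
    D=np.hypot(rr,z);ca=(L2*L2+D*D-L3*L3)/(2*L2*D)
    if abs(ca)>1:return None
    t2=np.arctan2(rr,z)-np.arccos(ca)      # from vertical, elbow up
    ex,ez=L2*np.sin(t2),L2*np.cos(t2);fp=np.degrees(np.arctan2(-(z-ez),rr-ex));j2=np.degrees(t2)
    F=Rz(j1)@Ry(fp);M=F.T@W
    j5=-np.degrees(np.arctan2(M[0,2],M[0,0]));j4=-np.degrees(np.arctan2(M[2,1],M[1,1]))
    return M[0,1],np.array([j1,j2,j2-fp,j4,j5,j6])
def sols(p,R):
    g=np.arange(-178,178.1,2);v=[arm(p,R,a) for a in g];S=[]
    for i in range(len(g)-1):
        if v[i] and v[i+1] and v[i][0]*v[i+1][0]<0:
            from scipy.optimize import brentq
            q=arm(p,R,brentq(lambda a:arm(p,R,a)[0],g[i],g[i+1],xtol=1e-4))[1]
            for k in(0,-360):
                q2=q+[0,0,0,k,0,0]
                if marg(q2).min()>0:S.append(q2)
    return S
E
time python3 - <<'E'
from ik2 import *
F=np.diag([1,-1,-1.])
for lam in(35,40,45):
  for y in range(-60,61,10):
   for f in(0,1):
    for s in sols([.672,-.0485,.045],lean(lam,y)@(F if f else np.eye(3))): print('place',lam,y,f,s.round(0),'m',marg(s).min().round(0))
  for y in range(-60,61,30):
   for f in(0,1):
    for s in sols([.539,.077,.054],lean(lam,y)@(F if f else np.eye(3))): print('pick',lam,y,f,s.round(0),'m',marg(s).min().round(0))
E
```

```text
place 35 -60 0 [ 11.  34. -38.  81. -33. -57.] m 23.0
place 35 -60 1 [ 11.  34. -38.  81. -33. 123.] m 23.0
place 35 -50 0 [  5.  32. -41. 100. -29. -61.] m 18.0
place 35 -50 1 [  5.  32. -41. 100. -29. 119.] m 18.0
place 35 20 0 [  2.  30. -14. -41. -16. 145.] m 7.0
place 35 20 1 [  2.  30. -14. -41. -16. -35.] m 7.0
place 35 30 0 [ -2.  31. -10. -46. -25. 160.] m 16.0
place 35 30 1 [ -2.  31. -10. -46. -25. -20.] m 16.0
place 35 40 0 [ -5.  32.  -7. -47. -34. 171.] m 7.0
place 35 40 1 [ -5.  32.  -7. -47. -34.  -9.] m 24.0
place 35 50 1 [ -6.  34.  -3. -46. -41.  -1.] m 32.0
place 35 60 0 [  -7.   36.    0.  -45.  -49. -174.] m 3.0
place 35 60 1 [ -7.  36.   0. -45. -49.   6.] m 40.0
pick 35 -60 0 [ 32.  27. -49.  69. -38. -67.] m 12.0
pick 35 -60 1 [ 32.  27. -49.  69. -38. 113.] m 12.0
pick 35 30 0 [ 14.  21. -28. -52. -12. 155.] m 3.0
pick 35 30 1 [ 14.  21. -28. -52. -12. -25.] m 3.0
pick 35 60 0 [   4.   25.  -19.  -52.  -37. -173.] m 4.0
pick 35 60 1 [  4.  25. -19. -52. -37.   7.] m 28.0
place 40 -60 0 [ 11.  35. -39.  89. -38. -64.] m 22.0
place 40 -60 1 [ 11.  35. -39.  89
[... 1713 characters left out ...]
e 45 50 0 [ -13.   36.   -3.  -61.  -46. -165.] m 12.0
place 45 50 1 [-13.  36.  -3. -61. -46.  15.] m 37.0
place 45 60 0 [ -13.   38.    1.  -57.  -54. -162.] m 16.0
place 45 60 1 [-13.  38.   1. -57. -54.  18.] m 45.0
pick 45 -60 0 [ 34.  30. -51.  77. -46. -77.] m 11.0
pick 45 -60 1 [ 34.  30. -51.  77. -46. 103.] m 11.0
pick 45 0 0 [ -13.   24.  -48. -160.  -28.  -98.] m 13.0
pick 45 0 1 [ -13.   24.  -48. -160.  -28.   82.] m 13.0
pick 45 30 0 [  -4.   22.  -28.  -89.  -23. -155.] m 14.0
pick 45 30 1 [ -4.  22. -28. -89. -23.  25.] m 14.0
pick 45 60 0 [  -5.   27.  -19.  -67.  -44. -154.] m 23.0
pick 45 60 1 [ -5.  27. -19. -67. -44.  26.] m 35.0
real	0m4.730s
user	0m4.981s
sys	0m0.268s
```

```bash
python3 - <<'E'
from ik2 import *
save(viewer.capture('side'),'side1')
F=np.diag([1,-1,-1.])
def br(p,l,y):
    S=[s for s in sols(p,lean(l,y)@F) if s[3]<-85]
    return max([marg(s).min() for s in S],default=-1).round(0)
Y=range(-30,31,5)
for nm,p in dict(place=[.672,-.0485,.045],entry=[.60,-.0485,.065],plate=[.56,.02,.10],pick=[.539,.077,.055],prepick=[.47,.077,.15]).items():
    print(nm,list(Y))
    for l in(40,42,45,48): print(l,[int(br(p,l,y)) for y in Y])
E
```

```text
place [-30, -25, -20, -15, -10, -5, 0, 5, 10, 15, 20, 25, 30]Traceback (most recent call last):
  File "<stdin>", line 10, in <module>
  File "<stdin>", line 6, in br
AttributeError: 'int' object has no attribute 'round'
```

View pics/side1.png

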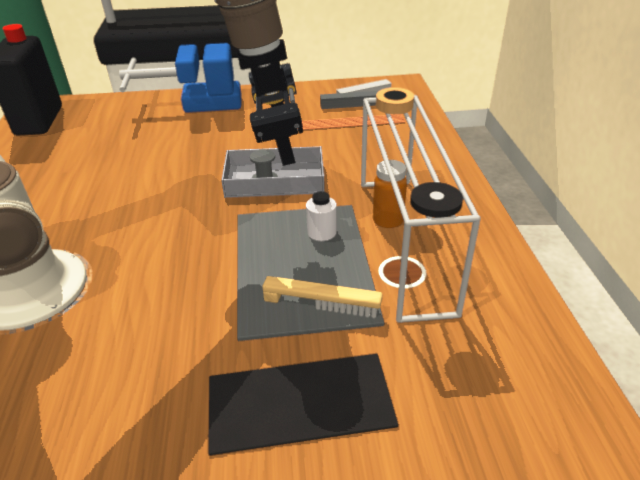

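The gripper is seen edge-on at (270,110), above the tin at (321,217); the brush, jar and tray haven't moved.

```bash
python3 - <<'E'
from ik2 import *
F=np.diag([1,-1,-1.])
def br(p,l,y):
    S=[s for s in sols(p,lean(l,y)@F) if s[3]<-85]
    return max([marg(s).min() for s in S],default=-1)
Y=range(-30,36,5)
for nm,p in dict(place=[.672,-.0485,.045],entry=[.60,-.0485,.065],plate=[.56,.02,.10],pick=[.539,.077,.055],prepick=[.47,.077,.15],pre2=[.5,.077,.17]).items():
    print(nm,list(Y))
    for l in(40,42,45,48): print(l,[int(br(p,l,y)) for y in Y])
E
```

```text
place [-30, -25, -20, -15, -10, -5, 0, 5, 10, 15, 20, 25, 30, 35]
40 [-1, -1, -1, 0, -1, -1, -1, -1, -1, -1, -1, -1, -1, -1]
42 [-1, -1, -1, 5, -1, -1, -1, -1, -1, -1, -1, -1, -1, -1]
45 [-1, -1, -1, 9, 5, -1, -1, -1, -1, -1, -1, -1, -1, -1]
48 [-1, -1, -1, 7, 13, 7, 3, 3, 6, 10, -1, -1, -1, -1]
entry [-30, -25, -20, -15, -10, -5, 0, 5, 10, 15, 20, 25, 30, 35]
40 [-1, -1, 1, -1, -1, -1, -1, -1, -1, -1, -1, -1, -1, -1]
42 [-1, -1, 1, 6, -1, -1, -1, -1, -1, -1, -1, -1, -1, -1]
45 [-1, -1, 1, 13, 7, -1, -1, 0, -1, -1, -1, -1, -1, -1]
48 [-1, -1, 1, 12, 15, 10, 7, 7, 9, 12, 16, -1, -1, -1]
plate [-30, -25, -20, -15, -10, -5, 0, 5, 10, 15, 20, 25, 30, 35]
40 [-1, -1, -1, -1, -1, -1, -1, -1, -1, -1, -1, -1, -1, -1]
42 [-1, -1, -1, -1, 1, -1, -1, -1, -1, -1, -1, -1, -1, -1]
45 [-1, -1, -1, -1, 9, 0, -1, -1, -1, -1, -1, -1, -1, -1]
48 [-1, -1, -1, 0, 13, 11, 5, 1, 2, 6, 10, -1, -1, -1]
pick [-30, -25, -20, -15, -10, -5, 0, 5, 10, 15, 20, 25, 30, 35]
40 [-1, -1, -1, -1, -1, 11, 4, -1, -1, -1, -1, -1, -1, -1]
42 [-1, -1, -1, -1, -1, 10, 10, 3, -1, -1, 1, -1, -1, -1]
45 [-1, -1, -1, -1, -1, 9, 13, 13, 9, 7, 8, 10, 13, -1]
48 [-1, -1, -1, -1, -1, 7, 10, 15, 18, 15, 15, 16, 18, 21]
prepick [-30, -25, -20, -15, -10, -5, 0, 5, 10, 15, 20, 25, 30, 35]
40 [-1, -1, -1, -1, -1, -1, -1, -1, -1, -1, -1, -1, -1, -1]
42 [-1, -1, -1, -1, 0, -1, -1, -1, -1, -1, -1, -1, -1, -1]
45 [-1, -1, -1, -1, 2, -1, -1, -1, -1, -1, -1, -1, -1, -1]
48 [-1, -1, -1, -1, 2, 5, -1, -1, -1, -1, -1, -1, -1, -1]
pre2 [-30, -25, -20, -15, -10, -5, 0, 5, 10, 15, 20, 25, 30, 35]
40 [-1, -1, -1, -1, -1, -1, -1, -1, -1, -1, -1, -1, -1, -1]
42 [-1, -1, -1, -1, -1, -1, -1, -1, -1, -1, -1, -1, -1, -1]
45 [-1, -1, -1, -1, -1, -1, -1, -1, -1, -1, -1, -1, -1, -1]
48 [-1, -1, -1, -1, -1, -1, -1, -1, -1, -1, -1, -1, -1, -1]
```

```bash
python3 - <<'E'
from ik2 import *
F=np.diag([1,-1,-1.])
def br(p,l,y):
    S=sols(p,lean(l,y)@F)
    if not S: return '-'
    s=max(S,key=lambda s:marg(s).min());return '%d/%d'%(marg(s).min(),s[3])
Y=range(-15,66,10)
for nm,p in dict(place=[.672,-.0485,.05],entry=[.60,-.0485,.07],plate=[.56,.02,.10],pick=[.539,.077,.06],prepick=[.47,.077,.15]).items():
    print(nm,list(Y))
    for l in(48,51,54,57,60): print(l,*[br(p,l,y) for y in Y])
E
```

```text
place [-15, -5, 5, 15, 25, 35, 45, 55, 65]
48 8/-173 6/-138 3/-98 10/-86 18/-78 26/-72 35/-66 43/-61 51/-57
51 7/-173 14/-147 10/-116 14/-96 21/-85 29/-77 37/-70 45/-65 53/-60
54 6/-174 21/-152 17/-126 18/-105 24/-91 31/-82 39/-74 47/-68 55/-62
57 6/-174 26/-154 23/-132 23/-112 28/-97 34/-86 41/-78 49/-71 57/-65
60 6/-174 24/-156 29/-136 28/-117 32/-102 37/-90 44/-81 51/-74 59/-67
entry [-15, -5, 5, 15, 25, 35, 45, 55, 65]
48 13/-168 9/-137 6/-104 12/-89 20/-81 28/-74 35/-68 43/-62 50/-58
51 11/-169 17/-144 13/-117 17/-99 23/-87 30/-78 38/-71 45/-66 53/-60
54 11/-170 20/-148 20/-125 21/-106 27/-93 33/-83 40/-75 48/-68 55/-63
57 10/-170 18/-151 26/-130 27/-112 31/-97 36/-87 43/-78 50/-71 57/-65
60 9/-170 16/-152 24/-133 31/-116 35/-101 40/-90 46/-81 52/-74 57/-67
plate [-15, -5, 5, 15, 25, 35, 45, 55, 65]
48 0/-181 11/-152 1/-109 6/-90 14/-82 23/-75 31/-70 39/-65 46/-60
51 0/-181 15/-156 11/-126 12/-103 18/-90 26/-81 34/-74 41/-68 49/-63
54 0/-181 12/-159 19/-134 18/-112 23/-97 29/-86 36/-78 44/-71 49/-66
57 0/-180 9/-160 18/-139 25/-118 27/-103 33/-91 39/-82 44/-74 49/-68
60 0/-180 7/-161 15/-142 23/-123 29/-107 34/-95 39/-85 44/-77 49/-71
pick [-15, -5, 5, 15, 25, 35, 45, 55, 65]
48 - 7/-172 15/-149 14/-123 15/-103 20/-90 27/-80 34/-73 40/-66
51 - 5/-172 12/-152 21/-130 21/-110 24/-96 30/-85 36/-76 43/-69
54 - 3/-172 10/-154 18/-134 25/-115 29/-100 34/-89 39/-80 44/-72
57 - 2/-172 7/-155 15/-137 23/-119 29/-104 34/-92 39/-83 43/-75
60 - 0/-173 6/-156 13/-139 21/-122 28/-107 33/-95 38/-85 43/-77
prepick [-15, -5, 5, 15, 25, 35, 45, 55, 65]
48 - 5/-157 - - 3/-70 16/-71 27/-68 34/-64 38/-61
51 - 6/-162 0/-120 0/-92 10/-84 20/-78 30/-73 34/-68 38/-64
54 - 2/-164 11/-133 10/-108 16/-94 25/-85 30/-78 34/-72 38/-67
57 - 0/-166 9/-140 17/-117 22/-101 25/-90 29/-82 33/-76 37/-70
60 - - 5/-143 14/-123 19/-107 24/-95 28/-86 33/-79 37/-72
```

```bash
cat > path.py <<'E'
from ik2 import *
FL=np.diag([1,-1,-1.])
def track(q,wps,n=20):
    p,R=fk(q,[a1,d1,L2,a3,L3,d6,e_,wy,wz])
    for wp,wR in wps:
        dv=Ro.from_matrix(R.T@wR).as_rotvec();mm=999;mj=0
        for k in range(1,n+1):
            S=sols(p+(np.array(wp)-p)*k/n,R@Ro.from_rotvec(dv*k/n).as_matrix())
            if not S: print('no sol at',k,q.round(0));return
            s=min(S,key=lambda s:np.abs(s-q).max());mj=max(mj,np.abs(s-q).max());mm=min(mm,marg(s).min());q=s
        p,R=np.array(wp),wR;print(q.round(0),'minmarg',mm.round(1),'maxstep',mj.round(1),'turn',np.degrees(np.linalg.norm(dv)).round(0))
    return q
E
python3 - <<'E'
from path import *
q=np.array(r.sense()['joints'])
A=lean(52,35)@FL;B=lean(52,5)@FL
a=A[:,0]
pick=np.array([.539,.077,.066])
print(pick-.1*a)
track(q,[([.48,.03,.25],lean(0,-80)),([.48,.02,.24],lean(0,-145)),([.48,.03,.16],lean(25,35)@FL),(pick-.1*a,A),(pick,A),(pick+[0,0,.06],A),([.585,-.04,.12],B),([.60,-.0485,.076],B),([.672,-.0485,.076],B),([.672,-.0485,.056],B),(np.array([.672,-.0485,.056])-.15*B[:,0],B)])
E
```

```text
[0.47444994 0.03180156 0.12756615]
[ 23.   7. -18.   0. -64. -13.] minmarg 33.2 maxstep 3.8 turn 81.0
[ 22.   8. -19.   0. -63. -77.] minmarg 42.0 maxstep 3.2 turn 65.0
[ 18.   5. -34. -16. -27. -60.] minmarg 18.1 maxstep 2.1 turn 25.0
[-15.  12. -33. -82. -37.  26.] minmarg 13.7 maxstep 5.2 turn 27.0
[-11.  24. -29. -97. -35.  41.] minmarg 26.0 maxstep 0.8 turn 0.0
[ -6.  16. -27. -84. -31.  21.] minmarg 22.1 maxstep 1.0 turn 0.0
[ -15.   17.  -27. -104.  -16.   27.] minmarg 7.2 maxstep 1.6 turn 30.0
[ -22.   24.  -29. -119.  -24.   48.] minmarg 7.7 maxstep 1.3 turn 0.0
[ -16.   28.  -18. -110.  -17.   34.] minmarg 8.1 maxstep 0.9 turn 0.0
[ -18.   30.  -20. -118.  -21.   45.] minmarg 8.3 maxstep 0.6 turn 0.0
[-13.  11. -28. -88. -14.   9.] minmarg 4.7 maxstep 2.6 turn 0.0
```

```bash
python3 - <<'E'
from h import *
go([.48,.03,.25],lean(0,-33))
E
```

```text
t [-0.04    0.0651 -0.002 ] a [ 0.183  -0.0519  0.0178] rows 1.4 4.8
```

>>> play_rows(commands=[{"fingers": -1, "tx": -0.04, "ty": 0.065, "tz": -0.002, "ax": 0.183, "ay": -0.052, "az": 0.018}, {"fingers": -1, "tx": -0.04, "ty": 0.065, "tz": -0.002, "ax": 0.183, "ay": -0.052, "az": 0.018}, {"fingers": -1, "tx": -0.04, "ty": 0.065, "tz": -0.002, "ax": 0.183, "ay": -0.052, "az": 0.018}, {"fingers": -1, "tx": -0.04, "ty": 0.065, "tz": -0.002, "ax": 0.183, "ay": -0.052, "az": 0.018}, {"fingers": -1, "tx": -0.04, "ty": 0.065, "tz": -0.002, "ax": 0.183, "ay": -0.052, "az": 0.018}])

```text
time_s: 5.0
tcp_pos: [0.4784, 0.0274, 0.2508]
ee_rot: [[0.009, -0.552, -0.834], [-0.009, -0.834, 0.552], [-1.0, 0.003, -0.012]]
wrist_force: [0.8, 0.5, -0.7]
gripper_width: 1.001
```

>>> play_rows(commands=[{"fingers": -1, "tx": 0, "ty": 0, "tz": 0, "ax": 0.198, "ay": 0, "az": 0}, {"fingers": -1, "tx": 0, "ty": 0, "tz": 0, "ax": 0.198, "ay": 0, "az": 0}, {"fingers": -1, "tx": 0, "ty": 0, "tz": 0, "ax": 0.198, "ay": 0, "az": 0}, {"fingers": -1, "tx": 0, "ty": 0, "tz": 0, "ax": 0.198, "ay": 0, "az": 0}, {"fingers": -1, "tx": 0, "ty": 0, "tz": 0, "ax": 0.198, "ay": 0, "az": 0}])

```text
time_s: 5.42
tcp_pos: [0.4781, 0.0276, 0.2505]
ee_rot: [[0.01, -0.934, -0.356], [-0.01, -0.356, 0.934], [-1.0, -0.005, -0.013]]
wrist_force: [-0.4, 0.1, 0.2]
gripper_width: 1.002
```

>>> play_rows(commands=[{"fingers": -1, "tx": 0, "ty": 0, "tz": 0, "ax": 0.198, "ay": 0, "az": 0}, {"fingers": -1, "tx": 0, "ty": 0, "tz": 0, "ax": 0.198, "ay": 0, "az": 0}, {"fingers": -1, "tx": 0, "ty": 0, "tz": 0, "ax": 0.198, "ay": 0, "az": 0}, {"fingers": -1, "tx": 0, "ty": 0, "tz": 0, "ax": 0.198, "ay": 0, "az": 0}, {"fingers": -1, "tx": 0, "ty": 0, "tz": 0, "ax": 0.198, "ay": 0, "az": 0}])

```text
time_s: 5.83
tcp_pos: [0.4781, 0.0276, 0.2505]
ee_rot: [[0.01, -0.967, 0.255], [-0.01, 0.255, 0.967], [-1.0, -0.012, -0.007]]
wrist_force: [1.2, 0.0, 0.2]
gripper_width: 1.003
```

>>> play_rows(commands=[{"fingers": -1, "tx": 0, "ty": 0, "tz": 0, "ax": 0.198, "ay": 0, "az": 0}, {"fingers": -1, "tx": 0, "ty": 0, "tz": 0, "ax": 0.198, "ay": 0, "az": 0}, {"fingers": -1, "tx": 0, "ty": 0, "tz": 0, "ax": 0.198, "ay": 0, "az": 0}, {"fingers": -1, "tx": 0, "ty": 0, "tz": 0, "ax": 0.198, "ay": 0, "az": 0}, {"fingers": -1, "tx": 0, "ty": 0, "tz": 0, "ax": 0.198, "ay": 0, "az": 0}])

```text
time_s: 6.25
tcp_pos: [0.4781, 0.0276, 0.2505]
ee_rot: [[0.01, -0.637, 0.771], [-0.01, 0.771, 0.637], [-1.0, -0.014, 0.001]]
wrist_force: [0.0, -0.5, -0.2]
gripper_width: 0.998
```

```bash
python3 - <<'E'
from path import *
print(r.sense()['joints'].round(1));go([.48,.03,.16],lean(25,35)@FL)
E
```

```text
[ 23.3   7.  -19.1   0.8 -63.6 -74.1]
t [0.1206 0.0025 0.0038] a [ 0.0259 -0.1383 -0.0013] rows 2.2 3.5
```

>>> play_rows(commands=[{"fingers": -1, "tx": 0.12, "ty": 0.003, "tz": 0.004, "ax": 0.026, "ay": -0.138, "az": -0.001}, {"fingers": -1, "tx": 0.12, "ty": 0.003, "tz": 0.004, "ax": 0.026, "ay": -0.138, "az": -0.001}, {"fingers": -1, "tx": 0.12, "ty": 0.003, "tz": 0.004, "ax": 0.026, "ay": -0.138, "az": -0.001}, {"fingers": -1, "tx": 0.12, "ty": 0.003, "tz": 0.004, "ax": 0.026, "ay": -0.138, "az": -0.001}, {"fingers": -1, "tx": 0.12, "ty": 0.003, "tz": 0.004, "ax": 0.026, "ay": -0.138, "az": -0.001}])

```text
time_s: 6.67
tcp_pos: [0.4755, 0.029, 0.1577]
ee_rot: [[0.34, -0.575, 0.744], [0.246, 0.818, 0.52], [-0.908, 0.007, 0.419]]
wrist_force: [0.5, 0.2, 0.2]
gripper_width: 0.998
```

```bash
python3 - <<'E'
from path import *
q=r.sense()['joints'];print(q.round(1));A=lean(52,35)@FL;p=np.array([.539,.077,.066])-.1*A[:,0]
go(p,A);track(q,[(p,A)])
E
```

```text
[ 17.4   5.3 -34.3 -16.6 -27.7 -59.2]
t [ 0.037   0.0036 -0.016 ] a [-0.0008 -0.1511 -0.002 ] rows 0.7 3.8
[-15.  12. -33. -82. -37.  26.] minmarg 14.1 maxstep 5.2 turn 27.0
```

>>> play_rows(commands=[{"fingers": -1, "tx": 0.037, "ty": 0.004, "tz": -0.016, "ax": -0.001, "ay": -0.151, "az": -0.002}, {"fingers": -1, "tx": 0.037, "ty": 0.004, "tz": -0.016, "ax": -0.001, "ay": -0.151, "az": -0.002}, {"fingers": -1, "tx": 0.037, "ty": 0.004, "tz": -0.016, "ax": -0.001, "ay": -0.151, "az": -0.002}, {"fingers": -1, "tx": 0.037, "ty": 0.004, "tz": -0.016, "ax": -0.001, "ay": -0.151, "az": -0.002}, {"fingers": -1, "tx": 0.037, "ty": 0.004, "tz": -0.016, "ax": -0.001, "ay": -0.151, "az": -0.002}])

```text
time_s: 7.08
tcp_pos: [0.4732, 0.0328, 0.1273]
ee_rot: [[0.522, -0.59, 0.616], [0.401, 0.807, 0.434], [-0.753, 0.021, 0.658]]
wrist_force: [-2.3, -0.1, -0.5]
gripper_width: 0.999
```

```bash
python3 - <<'E'
from path import *
q=r.sense()['joints'];print(q.round(1));A=lean(52,35)@FL;p=np.array([.539,.077,.066])-.1*A[:,0]
go(p,A)
E
```

```text
[  0.1   8.8 -31.  -58.7 -27.9  -6.4]
t [ 0.0001 -0.0021  0.0007] a [-0.0003 -0.0605 -0.0093] rows 0.0 1.5
```

>>> play_rows(commands=[{"fingers": -1, "tx": 0, "ty": -0.002, "tz": 0.001, "ax": 0, "ay": -0.061, "az": -0.009}, {"fingers": -1, "tx": 0, "ty": -0.002, "tz": 0.001, "ax": 0, "ay": -0.061, "az": -0.009}, {"fingers": -1, "tx": 0, "ty": -0.002, "tz": 0.001, "ax": 0, "ay": -0.061, "az": -0.009}, {"fingers": -1, "tx": 0, "ty": -0.002, "tz": 0.001, "ax": 0, "ay": -0.061, "az": -0.009}, {"fingers": -1, "tx": 0, "ty": -0.002, "tz": 0.001, "ax": 0, "ay": -0.061, "az": -0.009}])

```text
time_s: 7.5
tcp_pos: [0.4734, 0.0298, 0.1265]
ee_rot: [[0.645, -0.57, 0.509], [0.451, 0.822, 0.349], [-0.618, 0.004, 0.786]]
wrist_force: [-0.5, -0.7, -0.1]
gripper_width: 1.001
```

```bash
python3 - <<'E'
from path import *
q=r.sense()['joints'];print(q.round(1));A=lean(52,35)@FL
save(viewer.capture('side'),'side2')
go([.539,.077,.066],A)
E
```

```text
[-15.   11.8 -32.9 -82.2 -37.4  26.2]
t [0.1344 0.001  0.0021] a [-0.0014 -0.0007  0.    ] rows 2.4 0.0
```

View pics/side2.png

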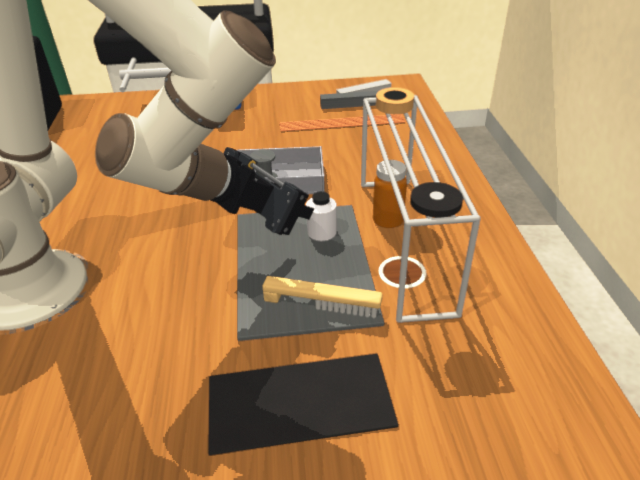

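The gripper leans behind the tin, jaws at (300,212) with the tin at (321,217); the slim body is well clear of the brush.

>>> play_rows(commands=[{"fingers": -1, "tx": 0.05, "ty": 0.001, "tz": 0.002, "ax": -0.001, "ay": -0.001, "az": 0}, {"fingers": -1, "tx": 0.1, "ty": 0.001, "tz": 0.002, "ax": -0.001, "ay": -0.001, "az": 0}, {"fingers": -1, "tx": 0.134, "ty": 0.001, "tz": 0.002, "ax": -0.001, "ay": -0.001, "az": 0}, {"fingers": -1, "tx": 0.134, "ty": 0.001, "tz": 0.002, "ax": -0.001, "ay": -0.001, "az": 0}])

```text
time_s: 7.88
tcp_pos: [0.5405, 0.0799, 0.0637]
ee_rot: [[0.643, -0.576, 0.505], [0.456, 0.818, 0.352], [-0.616, 0.004, 0.788]]
wrist_force: [-0.3, -0.5, 0.3]
gripper_width: 0.999
```

>>> play_rows(commands=[{"fingers": 1, "tx": 0, "ty": 0, "tz": 0, "ax": 0, "ay": 0, "az": 0}, {"fingers": 1, "tx": 0, "ty": 0, "tz": 0, "ax": 0, "ay": 0, "az": 0}, {"fingers": 1, "tx": 0, "ty": 0, "tz": 0, "ax": 0, "ay": 0, "az": 0}, {"fingers": 1, "tx": 0, "ty": 0, "tz": 0, "ax": 0, "ay": 0, "az": 0}, {"fingers": 1, "tx": 0, "ty": 0, "tz": 0, "ax": 0, "ay": 0, "az": 0}])

```text
time_s: 8.3
tcp_pos: [0.5389, 0.0773, 0.068]
ee_rot: [[0.649, -0.573, 0.501], [0.452, 0.82, 0.352], [-0.612, -0.002, 0.791]]
wrist_force: [-0.0, 0.4, -0.8]
gripper_width: 0.703
```

>>> play_rows(commands=[{"fingers": 1, "tx": 0, "ty": 0, "tz": 0, "ax": 0, "ay": 0, "az": 0}, {"fingers": 1, "tx": 0, "ty": 0, "tz": 0, "ax": 0, "ay": 0, "az": 0}, {"fingers": 1, "tx": 0, "ty": 0, "tz": 0, "ax": 0, "ay": 0, "az": 0}, {"fingers": 1, "tx": 0, "ty": 0, "tz": 0, "ax": 0, "ay": 0, "az": 0}])

```text
time_s: 8.63
tcp_pos: [0.539, 0.0776, 0.068]
ee_rot: [[0.649, -0.573, 0.501], [0.453, 0.819, 0.351], [-0.612, -0.0, 0.791]]
wrist_force: [-4.6, -1.0, 6.4]
gripper_width: 0.657
```

```bash
python3 - <<'E'
from path import *
q=r.sense()['joints'];print(r.sense()['tcp_pos']);A=lean(52,35)@FL
save(viewer.capture('side'),'side3')
go(r.sense()['tcp_pos']+[0,0,.05],A)
E
```

```text
[0.53896654 0.07757926 0.06799441]
t [-0.0408 -0.      0.0527] a [-0.      0.0017  0.0002] rows 1.2 0.0
```

>>> play_rows(commands=[{"fingers": 1, "tx": -0.02, "ty": 0, "tz": 0.026, "ax": 0, "ay": 0, "az": 0}, {"fingers": 1, "tx": -0.041, "ty": 0, "tz": 0.053, "ax": 0, "ay": 0, "az": 0}, {"fingers": 1, "tx": -0.041, "ty": 0, "tz": 0.053, "ax": 0, "ay": 0, "az": 0}])

```text
time_s: 8.93
tcp_pos: [0.5409, 0.0773, 0.1216]
ee_rot: [[0.652, -0.573, 0.496], [0.451, 0.819, 0.354], [-0.609, -0.007, 0.793]]
wrist_force: [0.3, 0.3, -3.7]
gripper_width: 0.659
```

```bash
python3 - <<'E'
from path import *
s=r.sense();q=s['joints'];print(s['tcp_pos'],s['gripper_width'],q.round(1));B=lean(52.2,5)@FL
go([.585,-.0485,.118],B)
track(q,[([.585,-.0485,.118],B),([.6,-.0485,.08],B),([.672,-.0485,.08],B)])
save(viewer.capture('side'),'side3')
E
```

```text
[0.54091335 0.07732382 0.12161653] 0.6588382453160521 [ -6.8  16.5 -26.9 -86.3 -31.7  24.4]
t [-0.0344 -0.1711 -0.034 ] a [ 0.1035  0.0021 -0.1305] rows 3.2 4.2
[ -17.   17.  -27. -104.  -18.   28.] minmarg 8.5 maxstep 1.3 turn 30.0
[ -22.   24.  -29. -118.  -24.   47.] minmarg 8.8 maxstep 1.1 turn 0.0
[ -15.   27.  -18. -109.  -17.   33.] minmarg 7.9 maxstep 0.9 turn 0.0
```

View pics/side3.png

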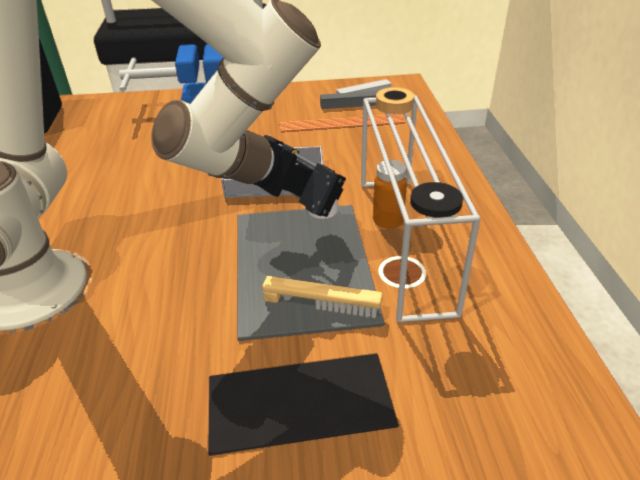

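The tin is held at (320,213), lifted clear of the plate.

>>> play_rows(commands=[{"fingers": 1, "tx": -0.034, "ty": -0.171, "tz": -0.034, "ax": 0.103, "ay": 0.002, "az": -0.13}, {"fingers": 1, "tx": -0.034, "ty": -0.171, "tz": -0.034, "ax": 0.103, "ay": 0.002, "az": -0.13}, {"fingers": 1, "tx": -0.034, "ty": -0.171, "tz": -0.034, "ax": 0.103, "ay": 0.002, "az": -0.13}, {"fingers": 1, "tx": -0.034, "ty": -0.171, "tz": -0.034, "ax": 0.103, "ay": 0.002, "az": -0.13}, {"fingers": 1, "tx": -0.034, "ty": -0.171, "tz": -0.034, "ax": 0.103, "ay": 0.002, "az": -0.13}])

```text
time_s: 9.4
tcp_pos: [0.5818, -0.0502, 0.1097]
ee_rot: [[0.779, -0.079, 0.622], [0.065, 0.997, 0.046], [-0.624, 0.005, 0.782]]
wrist_force: [-0.6, 1.6, -5.1]
gripper_width: 0.663
```

```bash
python3 - <<'E'
from path import *
s=r.sense();q=s['joints'];print(s['tcp_pos'],s['gripper_width'],q.round(1));B=lean(52.2,5)@FL
go([.6,-.0485,.08],B);print(np.degrees(np.arccos(-s['ee_rot'][2,0])))
E
```

```text
[ 0.58176269 -0.05015984  0.10974546] 0.6628181956407846 [ -17.3   18.1  -27.2 -104.7  -17.6   29.2]
t [ 0.0438  0.0001 -0.0158] a [-0.0028 -0.0043  0.0011] rows 0.8 0.1
51.41878624581143
```

>>> play_rows(commands=[{"fingers": 1, "tx": 0.044, "ty": 0, "tz": -0.016, "ax": -0.003, "ay": -0.004, "az": 0.001}, {"fingers": 1, "tx": 0.044, "ty": 0, "tz": -0.016, "ax": -0.003, "ay": -0.004, "az": 0.001}, {"fingers": 1, "tx": 0.044, "ty": 0, "tz": -0.016, "ax": -0.003, "ay": -0.004, "az": 0.001}])

```text
time_s: 9.65
tcp_pos: [0.5992, -0.0478, 0.0768]
ee_rot: [[0.783, -0.092, 0.615], [0.073, 0.996, 0.056], [-0.618, 0.001, 0.786]]
wrist_force: [-1.0, -0.3, -5.4]
gripper_width: 0.656
```

```bash
python3 - <<'E'
from path import *
s=r.sense();q=s['joints'];print(s['tcp_pos'],s['gripper_width'],q.round(1));B=lean(52.2,5)@FL
go([.672,-.0485,.080],B);print(np.degrees(np.arccos(-s['ee_rot'][2,0])))
E
```

```text
[ 0.59915637 -0.0478386   0.07675929] 0.6558805212464561 [ -21.6   24.2  -28.7 -117.5  -23.7   46.9]
t [ 0.0733 -0.0098  0.0631] a [ 0.0006 -0.0019 -0.0014] rows 1.7 0.1
51.8498634133925
```

>>> play_rows(commands=[{"fingers": 1, "tx": 0.018, "ty": -0.002, "tz": 0.017, "ax": 0, "ay": -0.002, "az": -0.001}, {"fingers": 1, "tx": 0.045, "ty": -0.006, "tz": 0.039, "ax": 0, "ay": -0.002, "az": -0.001}, {"fingers": 1, "tx": 0.073, "ty": -0.01, "tz": 0.062, "ax": 0, "ay": -0.002, "az": -0.001}, {"fingers": 1, "tx": 0.073, "ty": -0.01, "tz": 0.062, "ax": 0, "ay": -0.002, "az": -0.001}, {"fingers": 1, "tx": 0.073, "ty": -0.01, "tz": 0.062, "ax": 0, "ay": -0.002, "az": -0.001}])

```text
time_s: 10.07
tcp_pos: [0.6742, -0.0465, 0.0855]
ee_rot: [[0.793, -0.095, 0.602], [0.073, 0.995, 0.062], [-0.605, -0.005, 0.796]]
wrist_force: [0.1, -0.8, -4.7]
gripper_width: 0.658
```

```bash
python3 - <<'E'
from path import *
s=r.sense();q=s['joints'];print(s['tcp_pos'],s['gripper_width'],q.round(1));B=lean(52.2,5)@FL
go([.672,-.0485,.058],B);print(np.degrees(np.arccos(-s['ee_rot'][2,0])))
p=viewer.capture('side');cv2.imwrite('pics/side4.png',cv2.resize(p['image'][80:340,220:540,::-1],None,fx=2.4,fy=2.4))
E
```

```text
[ 0.67415    -0.04651753  0.08547567] 0.6582633645447611 [ -15.3   27.   -18.  -109.3  -17.2   33.3]
t [ 0.0197 -0.0022 -0.0311] a [ 0.0029  0.0031 -0.0011] rows 0.7 0.1
52.76118806079058
```

View pics/side4.png

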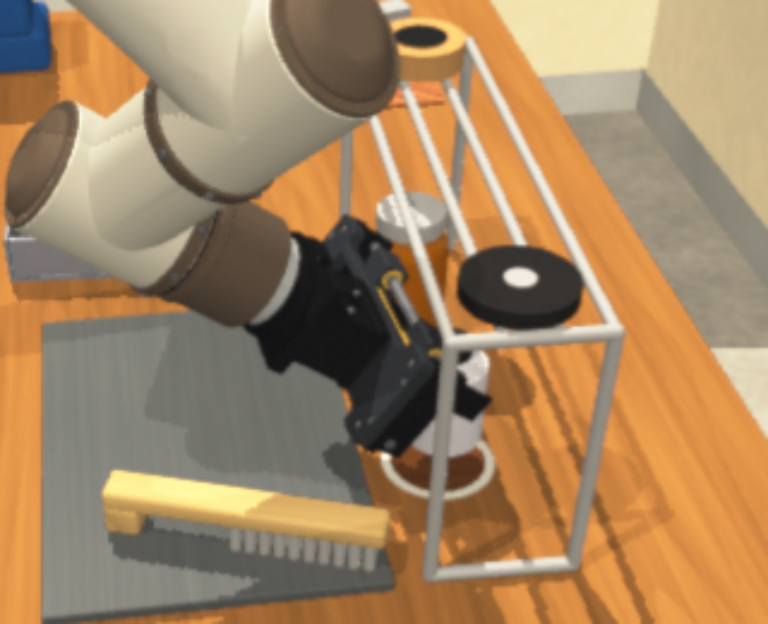

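The tin hangs over the ring under the rack (crop (455,415) above the ring at (438,470)); the hand passes below the front bar.

>>> play_rows(commands=[{"fingers": 1, "tx": 0.01, "ty": -0.002, "tz": -0.015, "ax": 0.003, "ay": 0.003, "az": -0.001}, {"fingers": 1, "tx": 0.018, "ty": -0.002, "tz": -0.028, "ax": 0.003, "ay": 0.003, "az": -0.001}, {"fingers": 1, "tx": 0.018, "ty": -0.002, "tz": -0.028, "ax": 0.003, "ay": 0.003, "az": -0.001}, {"fingers": 1, "tx": 0.018, "ty": -0.002, "tz": -0.028, "ax": 0.003, "ay": 0.003, "az": -0.001}])

```text
time_s: 10.45
tcp_pos: [0.67, -0.0496, 0.0599]
ee_rot: [[0.786, -0.084, 0.613], [0.068, 0.996, 0.05], [-0.615, 0.002, 0.789]]
wrist_force: [-0.1, 0.3, -3.8]
gripper_width: 0.655
```

```bash
python3 - <<'E'
from path import *
s=r.sense();q=s['joints'];print(s['tcp_pos'],s['wrist_force'],q.round(1));B=lean(52.2,5)@FL
go([.672,-.0485,.058],B);print(np.degrees(np.arccos(-s['ee_rot'][2,0])))
W=s['ee_rot']@Rx(q[5]+90);c=s['tcp_pos']-W@[d6,wy,0];print('wc',c,'elbow2',s['tcp_pos']-W@[d6,0,0])
E
```

```text
[ 0.67004806 -0.04959859  0.05987569] [-0.10989053  0.27737763 -3.8265453 ] [ -18.2   29.8  -20.1 -117.2  -20.4   43.3]
t [ 0.0037  0.0012 -0.0003] a [-0.0013 -0.0008  0.0004] rows 0.1 0.0
52.058531697480525
wc [ 0.52470995 -0.1723721   0.32812204] elbow2 [ 0.44420661 -0.06901571  0.23660071]
```

>>> play_rows(commands=[{"fingers": 1, "tx": 0.004, "ty": 0.001, "tz": -0.001, "ax": -0.001, "ay": -0.001, "az": 0}, {"fingers": 1, "tx": 0.004, "ty": 0.001, "tz": -0.001, "ax": -0.001, "ay": -0.001, "az": 0}, {"fingers": 1, "tx": 0.004, "ty": 0.001, "tz": -0.001, "ax": -0.001, "ay": -0.001, "az": 0}])

```text
time_s: 10.7
tcp_pos: [0.6732, -0.048, 0.0592]
ee_rot: [[0.79, -0.088, 0.607], [0.069, 0.996, 0.054], [-0.61, -0.001, 0.793]]
wrist_force: [-0.3, -0.1, -3.8]
gripper_width: 0.656
```

>>> play_rows(commands=[{"fingers": 0, "tx": 0, "ty": 0, "tz": 0, "ax": 0, "ay": 0, "az": 0}, {"fingers": -1, "tx": 0, "ty": 0, "tz": 0, "ax": 0, "ay": 0, "az": 0}, {"fingers": -1, "tx": 0, "ty": 0, "tz": 0, "ax": 0, "ay": 0, "az": 0}, {"fingers": -1, "tx": 0, "ty": 0, "tz": 0, "ax": 0, "ay": 0, "az": 0}, {"fingers": -1, "tx": 0, "ty": 0, "tz": 0, "ax": 0, "ay": 0, "az": 0}])

```text
time_s: 11.12
tcp_pos: [0.6747, -0.0478, 0.0604]
ee_rot: [[0.792, -0.088, 0.604], [0.069, 0.996, 0.055], [-0.607, -0.001, 0.795]]
wrist_force: [0.2, -0.1, 0.9]
gripper_width: 0.877
```

```bash
python3 - <<'E'
from path import *
s=r.sense();q=s['joints'];print(s['tcp_pos'],s['wrist_force'],q.round(1));B=s['ee_rot']
p=s['tcp_pos']-.15*B[:,0]
for l,y in((52,5),(55,10),(57,15)):
  print(l,y);track(q,[(s['tcp_pos']-.06*B[:,0],B),(p,lean(l,y)@FL),(p+[-.04,-.02,.08],lean(30,20)@FL),([.516,-.123,.2],lean(0,-19.5)@FL)])
E
```

```text
[ 0.67467231 -0.04784802  0.06041122] [ 0.18730148 -0.050602    0.89764703] [ -18.4   30.2  -20.1 -118.9  -21.1   45.4]
52 5
[ -18.   23.  -23. -110.  -19.   36.] minmarg 10.1 maxstep 0.6 turn 0.0
[-12.  11. -27. -86. -13.   7.] minmarg 3.9 maxstep 1.8 turn 1.0
no sol at 2 [ -8.  10. -27. -77. -11.  -5.]
55 10
[ -18.   23.  -23. -110.  -19.   36.] minmarg 10.1 maxstep 0.6 turn 0.0
[-19.  13. -28. -95. -24.  23.] minmarg 10.3 maxstep 0.8 turn 5.0
[  4.   2. -27. -15. -32. -63.] minmarg 4.3 maxstep 8.1 turn 27.0
[   4.   15.  -16.   -0.  -59. -114.] minmarg 23.5 maxstep 4.2 turn 49.0
57 15
[ -18.   23.  -23. -110.  -19.   36.] minmarg 10.1 maxstep 0.6 turn 0.0
[-23.  14. -28. -94. -31.  28.] minmarg 10.6 maxstep 1.0 turn 11.0
[  4.   2. -27. -15. -32. -63.] minmarg 9.9 maxstep 6.7 turn 27.0
[   4.   15.  -16.   -0.  -59. -114.] minmarg 23.5 maxstep 4.2 turn 49.0
```

>>> play_rows(commands=[{"fingers": -1, "tx": 0, "ty": 0, "tz": 0, "ax": 0, "ay": 0, "az": 0}, {"fingers": -1, "tx": -0.033, "ty": 0, "tz": 0, "ax": 0, "ay": 0, "az": 0}, {"fingers": -1, "tx": -0.08, "ty": 0, "tz": 0, "ax": 0, "ay": 0, "az": 0}, {"fingers": -1, "tx": -0.133, "ty": 0, "tz": 0, "ax": 0, "ay": 0, "az": 0}, {"fingers": -1, "tx": -0.133, "ty": 0, "tz": 0, "ax": 0, "ay": 0, "az": 0}])

```text
time_s: 11.53
tcp_pos: [0.5927, -0.0548, 0.1249]
ee_rot: [[0.794, -0.09, 0.601], [0.068, 0.996, 0.059], [-0.604, -0.005, 0.797]]
wrist_force: [0.5, 1.2, 0.9]
gripper_width: 0.996
```

```bash
python3 - <<'E'
from path import *
s=r.sense();q=s['joints'];print(s['tcp_pos'],s['wrist_force'],q.round(1));B=s['ee_rot']
p=viewer.capture('side');cv2.imwrite('pics/side5.png',cv2.resize(p['image'][80:340,220:540,::-1],None,fx=2.4,fy=2.4))
for l,y in((50,25),(55,20),(50,35),(45,35)):
  print(l,y)
  w=np.array([.55,-.08,.17]);
  if l==50:go(w,lean(l,y)@FL)
  track(q,[(w,lean(l,y)@FL),([.53,-.1,.23],lean(25,20)@FL),([.516,-.123,.2],lean(0,-19.5)@FL)])
E
```

```text
[ 0.59270067 -0.05479078  0.12489178] [0.52848516 1.21005185 0.88447899] [ -16.6   17.3  -25.6 -101.8  -17.3   26.1]
50 25
t [-0.0867 -0.0291  0.0115] a [-0.0679  0.0153  0.0871] rows 1.7 2.8
[-17.  12. -22. -67. -34.   3.] minmarg 8.3 maxstep 3.3 turn 20.0
[  2.   6. -23. -12. -38. -64.] minmarg 19.8 maxstep 4.3 turn 25.0
[   4.   15.  -16.   -0.  -59. -114.] minmarg 29.3 maxstep 3.6 turn 46.0
55 20
[-22.  12. -24. -80. -34.  15.] minmarg 8.7 maxstep 1.8 turn 15.0
[  2.   6. -23. -12. -38. -64.] minmarg 16.4 maxstep 5.5 turn 30.0
[   4.   15.  -16.   -0.  -59. -114.] minmarg 29.3 maxstep 3.6 turn 46.0
50 35
t [-0.0867 -0.0291  0.0115] a [-0.1026  0.015   0.1305] rows 1.7 4.2
[-20.  15. -18. -65. -44.   9.] minmarg 8.6 maxstep 4.0 turn 30.0
[  2.   6. -23. -12. -38. -64.] minmarg 25.3 maxstep 4.1 turn 29.0
[   4.   15.  -16.   -0.  -59. -114.] minmarg 29.3 maxstep 3.6 turn 46.0
45 35
[-15.  14. -18. -56. -41.  -1.] minmarg 8.1 maxstep 5.1 turn 31.0
[  2.   6. -23. -12. -38. -64.] minmarg 25.7 maxstep 3.4 turn 25.0
[   4.   15.  -16.   -0.  -59. -114.] minmarg 29.3 maxstep 3.6 turn 46.0
```

View pics/side5.png

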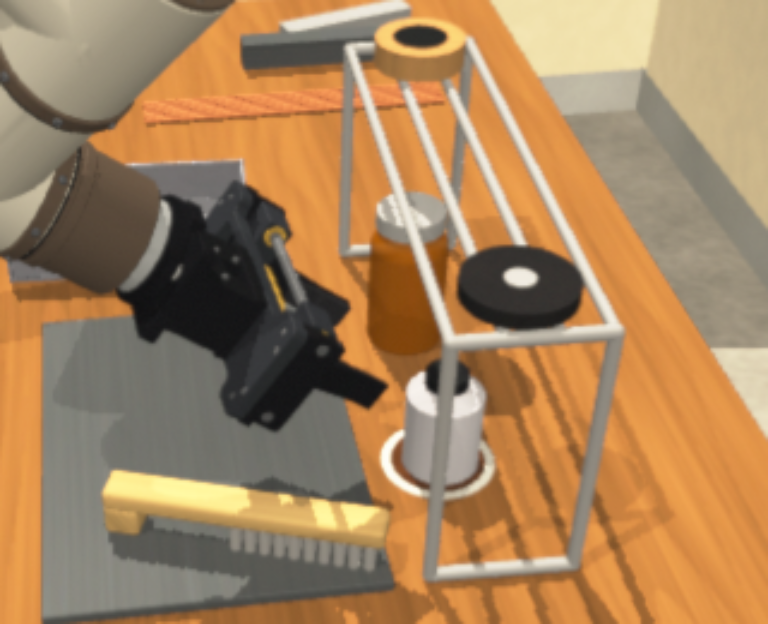

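The tin stands upright centred in its ring (crop base (441,462), ring centre (438,461)); the gripper is clear of it.

>>> play_rows(commands=[{"fingers": -1, "tx": -0.087, "ty": -0.029, "tz": 0.012, "ax": -0.103, "ay": 0.015, "az": 0.131}, {"fingers": -1, "tx": -0.087, "ty": -0.029, "tz": 0.012, "ax": -0.103, "ay": 0.015, "az": 0.131}, {"fingers": -1, "tx": -0.087, "ty": -0.029, "tz": 0.012, "ax": -0.103, "ay": 0.015, "az": 0.131}, {"fingers": -1, "tx": -0.087, "ty": -0.029, "tz": 0.012, "ax": -0.103, "ay": 0.015, "az": 0.131}, {"fingers": -1, "tx": -0.087, "ty": -0.029, "tz": 0.012, "ax": -0.103, "ay": 0.015, "az": 0.131}])

```text
time_s: 12.0
tcp_pos: [0.5504, -0.0804, 0.1681]
ee_rot: [[0.623, -0.577, 0.528], [0.444, 0.816, 0.37], [-0.645, 0.004, 0.764]]
wrist_force: [0.9, 0.7, -0.5]
gripper_width: 1.0
```

```bash
python3 - <<'E'
from path import *
s=r.sense();q=s['joints'];print(s['tcp_pos'],q.round(1))
go([.53,-.1,.23],lean(25,20)@FL);track(q,[([.53,-.1,.23],lean(25,20)@FL)])
E
```

```text
[ 0.55041995 -0.08040919  0.16814575] [-20.   15.1 -18.3 -64.5 -44.2   9.2]
t [-0.0817 -0.0053  0.039 ] a [ 0.0671  0.1371 -0.053 ] rows 1.6 4.1
[  2.   6. -23. -12. -38. -64.] minmarg 25.5 maxstep 4.0 turn 29.0
```

>>> play_rows(commands=[{"fingers": -1, "tx": -0.082, "ty": -0.005, "tz": 0.039, "ax": 0.067, "ay": 0.137, "az": -0.053}, {"fingers": -1, "tx": -0.082, "ty": -0.005, "tz": 0.039, "ax": 0.067, "ay": 0.137, "az": -0.053}, {"fingers": -1, "tx": -0.082, "ty": -0.005, "tz": 0.039, "ax": 0.067, "ay": 0.137, "az": -0.053}, {"fingers": -1, "tx": -0.082, "ty": -0.005, "tz": 0.039, "ax": 0.067, "ay": 0.137, "az": -0.053}, {"fingers": -1, "tx": -0.082, "ty": -0.005, "tz": 0.039, "ax": 0.067, "ay": 0.137, "az": -0.053}])

```text
time_s: 12.42
tcp_pos: [0.5291, -0.0999, 0.2256]
ee_rot: [[0.473, -0.422, 0.774], [0.247, 0.906, 0.343], [-0.846, 0.029, 0.533]]
wrist_force: [0.3, -0.2, -0.8]
gripper_width: 0.999
```

```bash
python3 - <<'E'
from path import *
s=r.sense();q=s['joints'];print(s['tcp_pos'],q.round(1))
go([.516,-.123,.15],lean(0,-19.5)@FL);track(q,[([.516,-.123,.15],lean(0,-19.5)@FL)])
E
```

```text
[ 0.52910695 -0.09986282  0.22556287] [ -4.1   6.1 -20.6 -26.9 -38.3 -43.9]
t [ 0.0693 -0.0235 -0.0778] a [ 0.2377  0.1661 -0.0779] rows 1.9 7.5
[   4.   18.  -20.   -0.  -52. -114.] minmarg 27.6 maxstep 4.9 turn 54.0
```

>>> play_rows(commands=[{"fingers": -1, "tx": 0.069, "ty": -0.024, "tz": -0.078, "ax": 0.238, "ay": 0.166, "az": -0.078}, {"fingers": -1, "tx": 0.069, "ty": -0.024, "tz": -0.078, "ax": 0.238, "ay": 0.166, "az": -0.078}, {"fingers": -1, "tx": 0.069, "ty": -0.024, "tz": -0.078, "ax": 0.238, "ay": 0.166, "az": -0.078}, {"fingers": -1, "tx": 0.069, "ty": -0.024, "tz": -0.078, "ax": 0.238, "ay": 0.166, "az": -0.078}, {"fingers": -1, "tx": 0.069, "ty": -0.024, "tz": -0.078, "ax": 0.238, "ay": 0.166, "az": -0.078}])

```text
time_s: 12.83
tcp_pos: [0.5139, -0.123, 0.1468]
ee_rot: [[0.206, 0.046, 0.977], [0.055, 0.997, -0.059], [-0.977, 0.066, 0.203]]
wrist_force: [1.1, -0.1, -0.1]
gripper_width: 0.997
```

```bash
python3 - <<'E'
from path import *
s=r.sense();q=s['joints'];print(s['tcp_pos'],q.round(1))
go([.516,-.123,.12],lean(0,-19.5)@FL)
E
```

```text
[ 0.51388165 -0.12295392  0.14679785] [  2.6  13.7 -26.6  -4.3 -37.8 -92.6]
t [ 0.0355 -0.0023 -0.0045] a [ 0.0911  0.0616 -0.0303] rows 0.6 2.9
```

>>> play_rows(commands=[{"fingers": -1, "tx": 0.035, "ty": -0.002, "tz": -0.005, "ax": 0.091, "ay": 0.062, "az": -0.03}, {"fingers": -1, "tx": 0.035, "ty": -0.002, "tz": -0.005, "ax": 0.091, "ay": 0.062, "az": -0.03}, {"fingers": -1, "tx": 0.035, "ty": -0.002, "tz": -0.005, "ax": 0.091, "ay": 0.062, "az": -0.03}, {"fingers": -1, "tx": 0.035, "ty": -0.002, "tz": -0.005, "ax": 0.091, "ay": 0.062, "az": -0.03}, {"fingers": -1, "tx": 0.035, "ty": -0.002, "tz": -0.005, "ax": 0.091, "ay": 0.062, "az": -0.03}])

```text
time_s: 13.25
tcp_pos: [0.5173, -0.1226, 0.1209]
ee_rot: [[0.006, 0.327, 0.945], [0.003, 0.945, -0.327], [-1.0, 0.004, 0.005]]
wrist_force: [-0.2, -0.5, 0.5]
gripper_width: 0.996
```

```bash
python3 - <<'E'
from path import *
s=r.sense();q=s['joints'];print(s['tcp_pos'],q.round(1))
go([.516,-.123,.043],lean(0,-19.5)@FL)
E
```

```text
[ 0.51729648 -0.12257048  0.1209227 ] [   4.1   20.   -22.1   -0.2  -47.6 -113. ]
t [ 0.1039 -0.0015 -0.0019] a [ 0.0024  0.0014 -0.0014] rows 1.9 0.1
```

>>> play_rows(commands=[{"fingers": -1, "tx": 0.045, "ty": -0.001, "tz": -0.002, "ax": 0.002, "ay": 0.001, "az": -0.001}, {"fingers": -1, "tx": 0.08, "ty": -0.001, "tz": -0.002, "ax": 0.002, "ay": 0.001, "az": -0.001}, {"fingers": -1, "tx": 0.103, "ty": -0.001, "tz": -0.002, "ax": 0.002, "ay": 0.001, "az": -0.001}, {"fingers": -1, "tx": 0.103, "ty": -0.001, "tz": -0.002, "ax": 0.002, "ay": 0.001, "az": -0.001}, {"fingers": 1, "tx": 0.103, "ty": -0.001, "tz": -0.002, "ax": 0.002, "ay": 0.001, "az": -0.001}])

```text
time_s: 13.67
tcp_pos: [0.5148, -0.1234, 0.0445]
ee_rot: [[0.001, 0.334, 0.943], [-0.0, 0.943, -0.334], [-1.0, -0.0, 0.001]]
wrist_force: [0.1, -0.3, 0.4]
gripper_width: 0.975
```

>>> play_rows(commands=[{"fingers": 1, "tx": 0, "ty": 0, "tz": 0, "ax": 0, "ay": 0, "az": 0}, {"fingers": 1, "tx": 0, "ty": 0, "tz": 0, "ax": 0, "ay": 0, "az": 0}, {"fingers": 1, "tx": 0, "ty": 0, "tz": 0, "ax": 0, "ay": 0, "az": 0}, {"fingers": 1, "tx": 0, "ty": 0, "tz": 0, "ax": 0, "ay": 0, "az": 0}, {"fingers": 1, "tx": 0, "ty": 0, "tz": 0, "ax": 0, "ay": 0, "az": 0}])

```text
time_s: 14.08
tcp_pos: [0.5161, -0.1231, 0.0456]
ee_rot: [[0.004, 0.334, 0.942], [-0.0, 0.942, -0.334], [-1.0, 0.001, 0.004]]
wrist_force: [-0.7, -0.4, 0.2]
gripper_width: 0.628
```

>>> play_rows(commands=[{"fingers": 1, "tx": 0, "ty": 0, "tz": 0, "ax": 0, "ay": 0, "az": 0}, {"fingers": 1, "tx": 0, "ty": 0, "tz": 0, "ax": 0, "ay": 0, "az": 0}, {"fingers": 1, "tx": 0, "ty": 0, "tz": 0, "ax": 0, "ay": 0, "az": 0}, {"fingers": 1, "tx": 0, "ty": 0, "tz": 0, "ax": 0, "ay": 0, "az": 0}, {"fingers": 1, "tx": 0, "ty": 0, "tz": 0, "ax": 0, "ay": 0, "az": 0}])

```text
time_s: 14.5
tcp_pos: [0.5158, -0.123, 0.0449]
ee_rot: [[0.002, 0.334, 0.942], [-0.001, 0.942, -0.334], [-1.0, 0.0, 0.002]]
wrist_force: [-0.2, 0.5, -0.4]
gripper_width: 0.317
```

>>> play_rows(commands=[{"fingers": 1, "tx": 0, "ty": 0, "tz": 0, "ax": 0, "ay": 0, "az": 0}, {"fingers": 1, "tx": 0, "ty": 0, "tz": 0, "ax": 0, "ay": 0, "az": 0}, {"fingers": 1, "tx": -0.02, "ty": 0, "tz": 0, "ax": 0, "ay": 0, "az": 0}, {"fingers": 1, "tx": -0.06, "ty": 0, "tz": 0, "ax": 0, "ay": 0, "az": 0}, {"fingers": 1, "tx": -0.08, "ty": 0, "tz": 0, "ax": 0, "ay": 0, "az": 0}])

```text
time_s: 14.92
tcp_pos: [0.516, -0.1232, 0.1065]
ee_rot: [[0.003, 0.334, 0.943], [-0.001, 0.943, -0.334], [-1.0, 0.0, 0.003]]
wrist_force: [0.6, 0.5, -0.8]
gripper_width: 0.319
```

```bash
python3 - <<'E'
from path import *
s=r.sense();q=s['joints'];print(s['tcp_pos'],q.round(1))
p=viewer.capture('side');save(p,'side6')
go([.4645,-.304,.10],lean(0,2.2)@FL);track(q,[([.4645,-.304,.10],lean(0,2.2)@FL)])
E
```

```text
[ 0.51603286 -0.12323566  0.10649779] [ 4.100e+00  2.100e+01 -2.320e+01  1.000e-01 -4.560e+01 -1.137e+02]
t [ 0.0118 -0.2509  0.0132] a [-0.1204  0.0029 -0.    ] rows 4.5 3.0
[-16.  24. -20.  -0. -46. -71.] minmarg 36.3 maxstep 2.1 turn 22.0
```

View pics/side6.png

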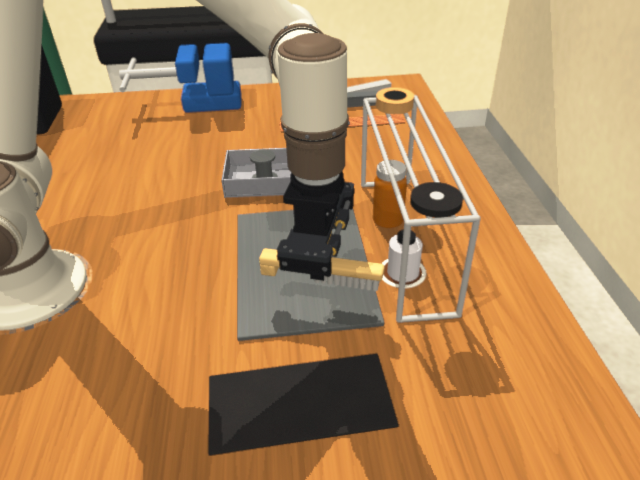

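The brush is held level at (325,265), lifted off the plate; the tin stays on its mark at (404,262).

>>> play_rows(commands=[{"fingers": 1, "tx": 0.012, "ty": -0.251, "tz": 0.013, "ax": -0.12, "ay": 0.003, "az": 0}, {"fingers": 1, "tx": 0.012, "ty": -0.251, "tz": 0.013, "ax": -0.12, "ay": 0.003, "az": 0}, {"fingers": 1, "tx": 0.012, "ty": -0.251, "tz": 0.013, "ax": -0.12, "ay": 0.003, "az": 0}, {"fingers": 1, "tx": 0.012, "ty": -0.251, "tz": 0.013, "ax": -0.12, "ay": 0.003, "az": 0}, {"fingers": 1, "tx": 0.012, "ty": -0.251, "tz": 0.013, "ax": -0.12, "ay": 0.003, "az": 0}])

```text
time_s: 15.38
tcp_pos: [0.4602, -0.3053, 0.0947]
ee_rot: [[-0.009, -0.037, 0.999], [0.002, 0.999, 0.037], [-1.0, 0.002, -0.009]]
wrist_force: [0.6, -0.1, -1.6]
gripper_width: 0.318
```

```bash
python3 - <<'E'
from path import *
s=r.sense();q=s['joints'];print(s['tcp_pos'],q.round(1))
go([.4645,-.304,.055],lean(0,2.2)@FL)
E
```

```text
[ 0.46021664 -0.30527569  0.09467257] [-16.7  24.  -20.4   0.1 -46.2 -71.2]
t [0.0528 0.0014 0.0062] a [-0.0003 -0.0028 -0.0006] rows 1.0 0.1
```

>>> play_rows(commands=[{"fingers": 1, "tx": 0.03, "ty": 0.001, "tz": 0.006, "ax": 0, "ay": -0.003, "az": 0}, {"fingers": 1, "tx": 0.053, "ty": 0.001, "tz": 0.006, "ax": 0, "ay": -0.003, "az": 0}, {"fingers": 1, "tx": 0.053, "ty": 0.001, "tz": 0.006, "ax": 0, "ay": -0.003, "az": 0}, {"fingers": 1, "tx": 0.053, "ty": 0.001, "tz": 0.006, "ax": 0, "ay": -0.003, "az": 0}])

```text
time_s: 15.72
tcp_pos: [0.4646, -0.3026, 0.0546]
ee_rot: [[-0.002, -0.036, 0.999], [0.002, 0.999, 0.036], [-1.0, 0.002, -0.002]]
wrist_force: [0.1, -0.5, -1.0]
gripper_width: 0.321
```

```bash
python3 - <<'E'
from path import *
s=r.sense();q=s['joints'];print(s['tcp_pos'],s['wrist_force'])
go([.4645,-.304,.041],lean(0,2.2)@FL)
E
```

```text
[ 0.46464628 -0.30257241  0.05460731] [ 0.08738199 -0.49563911 -1.02790678]
t [ 0.0181 -0.0019 -0.0002] a [-0.0009 -0.0005 -0.0008] rows 0.3 0.0
```

>>> play_rows(commands=[{"fingers": 1, "tx": 0.008, "ty": -0.002, "tz": 0, "ax": -0.001, "ay": 0, "az": -0.001}, {"fingers": 1, "tx": 0.014, "ty": -0.002, "tz": 0, "ax": -0.001, "ay": 0, "az": -0.001}, {"fingers": 1, "tx": 0.018, "ty": -0.002, "tz": 0, "ax": -0.001, "ay": 0, "az": -0.001}, {"fingers": 1, "tx": 0.018, "ty": -0.002, "tz": 0, "ax": -0.001, "ay": 0, "az": -0.001}, {"fingers": 1, "tx": 0.018, "ty": -0.002, "tz": 0, "ax": -0.001, "ay": 0, "az": -0.001}])

```text
time_s: 16.13
tcp_pos: [0.4663, -0.3041, 0.0428]
ee_rot: [[0.003, -0.04, 0.999], [-0.002, 0.999, 0.04], [-1.0, -0.002, 0.003]]
wrist_force: [0.1, -0.5, -2.1]
gripper_width: 0.315
```

```bash
python3 - <<'E'
from h import *
s=r.sense();print(s['tcp_pos'],s['wrist_force'])
E
```

```text
[ 0.4662928  -0.30407118  0.04277561] [ 0.11368066 -0.51761315 -2.07014829]
```

>>> play_rows(commands=[{"fingers": 1, "tx": 0.002, "ty": 0, "tz": 0, "ax": 0, "ay": 0, "az": 0}, {"fingers": 1, "tx": 0.002, "ty": 0, "tz": 0, "ax": 0, "ay": 0, "az": 0}, {"fingers": -1, "tx": 0.002, "ty": 0, "tz": 0, "ax": 0, "ay": 0, "az": 0}, {"fingers": -1, "tx": 0.002, "ty": 0, "tz": 0, "ax": 0, "ay": 0, "az": 0}, {"fingers": -1, "tx": 0.002, "ty": 0, "tz": 0, "ax": 0, "ay": 0, "az": 0}])

```text
time_s: 16.55
tcp_pos: [0.4665, -0.3045, 0.0415]
ee_rot: [[0.003, -0.039, 0.999], [-0.002, 0.999, 0.039], [-1.0, -0.003, 0.003]]
wrist_force: [-0.4, 0.6, 0.7]
gripper_width: 0.463
```

>>> play_rows(commands=[{"fingers": -1, "tx": 0, "ty": 0, "tz": 0, "ax": 0, "ay": 0, "az": 0}, {"fingers": -1, "tx": 0, "ty": 0, "tz": 0, "ax": 0, "ay": 0, "az": 0}, {"fingers": -1, "tx": 0, "ty": 0, "tz": 0, "ax": 0, "ay": 0, "az": 0}, {"fingers": -1, "tx": -0.04, "ty": 0, "tz": 0, "ax": 0, "ay": 0, "az": 0}, {"fingers": -1, "tx": -0.08, "ty": 0, "tz": 0, "ax": 0, "ay": 0, "az": 0}])

```text
time_s: 16.97
tcp_pos: [0.4645, -0.3037, 0.1]
ee_rot: [[-0.003, -0.039, 0.999], [-0.0, 0.999, 0.039], [-1.0, -0.0, -0.003]]
wrist_force: [0.9, -1.1, 0.3]
gripper_width: 0.841
```

>>> play_rows(commands=[{"fingers": -1, "tx": -0.05, "ty": 0, "tz": 0, "ax": 0, "ay": 0, "az": 0}, {"fingers": -1, "tx": -0.1, "ty": 0, "tz": 0, "ax": 0, "ay": 0, "az": 0}, {"fingers": -1, "tx": -0.15, "ty": 0, "tz": -0.05, "ax": 0, "ay": 0, "az": 0}, {"fingers": -1, "tx": -0.2, "ty": 0, "tz": -0.1, "ax": 0, "ay": 0, "az": 0}, {"fingers": -1, "tx": -0.2, "ty": 0, "tz": -0.12, "ax": 0, "ay": 0, "az": 0}])

```text
time_s: 17.38
tcp_pos: [0.3759, -0.308, 0.2545]
ee_rot: [[0.007, -0.04, 0.999], [-0.005, 0.999, 0.04], [-1.0, -0.005, 0.007]]
wrist_force: [0.5, -0.8, 0.4]
gripper_width: 0.998
```

```bash
python3 - <<'E'
from h import *
t=viewer.capture('top');s=viewer.capture('side')
cv2.imwrite('pics/fin.png',cv2.resize(np.hstack([t['image'],s['image']])[:,:,::-1],(800,300),interpolation=cv2.INTER_AREA));save(s,'side7')
cv2.imwrite('pics/top7.png',cv2.resize(t['image'][100:400,200:600,::-1],None,fx=2,fy=2))
for n,p in(('top',t),('side',s)):
    for o in('brush','brush_tip','brush_heel','tin','jar','damper','spot'):
        f=spotter.find_in(o,p)[:1]
        if f:print(n,o,np.round(f[0]['uv']),at(p,f[0]['uv'],.035).round(3))
h=cv2.cvtColor(s['image'],cv2.COLOR_RGB2HSV)
for n,p in(('top',t),('side',s)):
  S=spotter.silhouettes('brush',p)
  if S:
    m=S[0]['region'].astype(np.uint8);c=max(cv2.findContours(m,0,1)[0],key=cv2.contourArea)[:,0].astype(float)
    rr=cv2.minAreaRect((np.array([at(p,q,.044)[:2] for q in c])*1000).astype(np.float32));print(n,rr)
E
```

```text
top brush [490. 250.] [ 0.543 -0.295  0.035]
top brush_tip [492. 251.] [ 0.542 -0.298  0.035]
top brush_heel [490. 255.] [ 0.536 -0.294  0.035]
top tin [338. 181.] [ 0.669 -0.039  0.035]
top jar [249. 177.] [0.679 0.114 0.035]
top damper [143. 324.] [0.429 0.295 0.035]
top spot [339. 197.] [ 0.641 -0.04   0.035]
side brush [304. 390.] [ 0.472 -0.31   0.035]
side brush_tip [308. 390.] [ 0.478 -0.312  0.035]
side brush_heel [304. 390.] [ 0.472 -0.311  0.035]
side tin [400. 257.] [ 0.668 -0.048  0.035]
side jar [387. 192.] [0.687 0.163 0.035]
side damper [262. 158.] [0.432 0.342 0.035]
side spot [395. 276.] [ 0.648 -0.097  0.035]
top ((536.090087890625, -296.9788818359375), (60.6561393737793, 39.91321563720703), 3.119537353515625)
side ((467.6532897949219, -317.7945861816406), (199.4398651123047, 52.64772415161133), 2.1278276443481445)
```

View pics/side7.png

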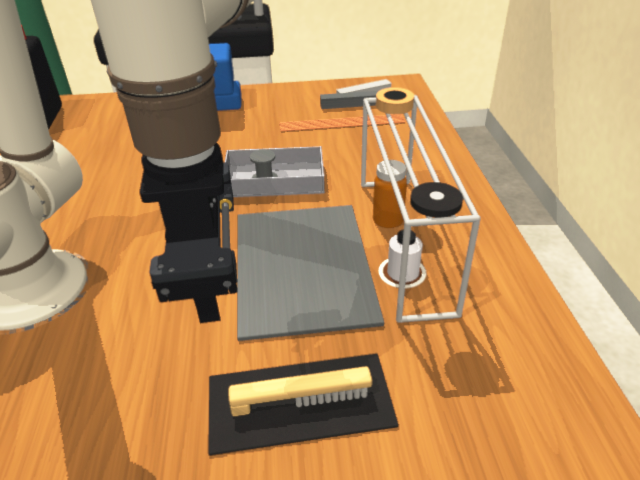

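View pics/top7.png

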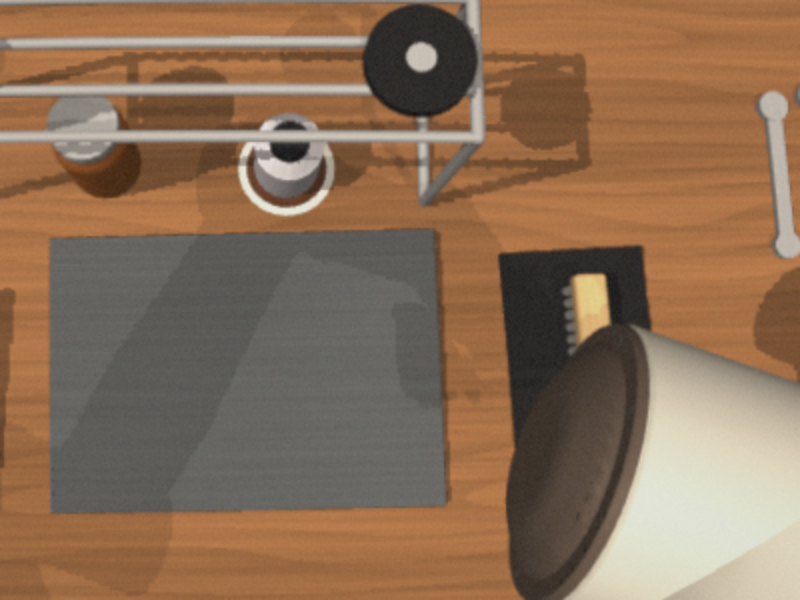

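The brush lies bristles down along the middle of the mat (side view (300,390)). The tin stands upright inside its ring, and the jar, tray and damper haven't moved. The gripper is open and clear.

```bash
python3 -c "
from h import *
print(r.sense()['time_s'],job.finish_job())"
```

```text
the job is handed in; nothing more can be done
18.2833 None
```

The job is done and handed in at 18.3 s of the 53 s allowed. I set the tin upright on its mark first, then laid the brush on the mat.

- **Tin:** in the last pictures it stands upright inside the ring, about centred. I leaned the tool about 52° instead of the suggested 35–45°. At the suggested lean, the joint ranges left little or no room for a straight-in approach under the rack.
- **Brush:** it lies bristles down along the middle of the mat. The side view gave its long edge at 2.1°, against about 2.2° for the mat, with its centre near the mat's. The arm hid the heel end in the top view, so only the side view shows that end on the mat.
- **Bystanders:** the jar, the tray and the damper looked unmoved in both views.
- **Forces:** the force readings I looked at stayed below about 8 N.
- **False start:** my first lean towards the tin ran into joint range limits, and I backed out without touching anything.
- **Disagreements:** the spotter's top-view brush outline was cut short by the arm. Its late ring positions were off because the tin hid most of the ring. I judged both by eye from the pictures instead.

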